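# Put the moss pots back in their own saucers

### The arm

A 7-joint arm with a two-finger parallel gripper is mounted at the origin on the work surface. World frame = base frame: x ahead of the robot, y to its left, z up, the work surface at z = 0. Lengths are in m, angles in rad, forces in N, time in s.
With the tool pointing down it reaches from about 0.4 to 0.85 m from the base axis. Payload 4.5 kg.
Tool frame: the origin (TCP) lies at the very end of the fingers, on their centre line; the grasp point (between the pads) lies 19 mm behind it; y points along the fingers, z is the direction in which the jaws open and shut, and the axes are right-handed (so a half turn about y gives the same grasp; the last joint's range is limited). The gripper opens to 85 mm and grips with 20 to 120 N. Pads are 22 mm wide; open, the fingers measure 114 mm over their backs; the gripper's body (76 mm by 85 mm) begins 54 mm behind the grasp point. The pads swing forward as they close: fully open they stand 13 mm farther back than shut.
Start: joints at [0.034, 0.689, -0.195, 1.565, 0.157, 0.902, -0.215], TCP at [0.625, 0, 0.231] pointing down, gripper open.
Joint ranges: [-3.01, 3.01], [-0.46, 2.08], [-1.47, 1.51], [0.13, 2.56], [-1, 4.14], [0.04, 2.09], [-2.66, 2.66]. Speed limits (rad/s): [2.57, 2.57, 3.14, 3.14, 3.14, 3.14, 3.14].

### API

Orientations are given as a unit quaternion [w, x, y, z].
In Python, from workcell import ctrl gives the robot as it stands.
- The arm moves only by the tool jog_arm, never from a script. Its argument "increments" is a list of rows, each an object of numbers: "x", "y", "z": the shift along the tool's x, y, z in cm; "rx", "ry", "rz": the turn, a rotation vector about the tool's x, y, z in rad; "gripper": the finger opening in cm, from 0 to 8.54. A call has exactly 8 rows; each row is the pose to reach, as a shift and turn from the pose commanded when the call began, along the tool's axes at that moment; what a row does not reach only later rows make up. A row lasts 1/10 s, in which the tool goes at most 50 mm and 8.59 degrees, less where a joint would pass 70% of its speed; a pose out of reach is approached as far as the arm can. A call with a gripper value outside its range is refused whole. The fingers move at their own pace and stop on an object; "newtons" is the grip in N (left out, the last holds). Time passes only in rows, so rows that repeat a pose let the fingers close, or fill a call up. It gives the time, the measured TCP pose, the force and the opening at its end, in the units of the state.
- ctrl.state(): the state, without advancing time (a new reading comes with each control period).
- ctrl.snapshot(name): name is "scene" or "side" or "wrist"; returns (picture, depth): 480x640x3 uint8, red, green, blue; 480x640 float32, m along the optical axis (not along the pixel's ray), 0 where there is no reading.
- ctrl.camera_info(name): a dict with "fx", "fy", "cx", "cy" (pixels), "rvec" (rotation vector, rad) and "tvec" (3), from world to camera coordinates, as OpenCV has them. Camera axes: x right, y down, z forward; pixel columns grow to the right and rows downward; lengths in m; the calibration is good to about 2 mm. A picture is of the moment at which its call begins: read the wrist's pose just before it. camera_info takes no time and is no camera call; for the wrist camera it gives the pose at the moment of the call.
- ctrl.job_done(): hands the job in, once; it reports no verdict.
The state is a dict: "time": time; "joints": joint angles; "joint_velocities": joint speeds; "tau": joint torques, N m; "tool_pos": TCP position; "eef_rot": TCP orientation; "force": force on the tool from outside, world axes, zero at the start; "ft_torque": the same for the moment, N m; "opening": finger opening in m.
Only numpy, scipy, OpenCV 4.12 (cv2) and the standard library are available. Lean on these libraries where they do the work, as an engineer would, in place of code of your own. Each camera call takes 0.05 s, during which the arm holds its last target. There are 200 camera calls.

### The job

The three moss pots stand in each other's saucers. Using the empty white saucer to park one pot on the way, move the pots one at a time until each stands upright in the saucer of the same colour as its collar and the white saucer is empty again. Carry them upright, set them down gently without dropping them, and leave the glass vial, the amber jar and the tweezers where they are.

Things in the scene. Friction and masses are not known exactly. Their poses are not given: they have to be found in the camera images.
- pot_red: Loose round moss pot, 0.11 to 0.22 kg: black tapered body (40 mm across at the foot) with an upright red collar, 52 mm across, 36 to 58 mm above the foot: grip it there, at any yaw. Green moss on top (to 66 mm) and a small red tag near the middle, to 80 mm. Origin: centre of the underside; z up. Starts in another colour's saucer.
- pot_yellow: Loose round moss pot, 0.11 to 0.22 kg: black tapered body (40 mm across at the foot) with an upright yellow collar, 52 mm across, 36 to 58 mm above the foot: grip it there, at any yaw. Green moss on top (to 66 mm) and a small yellow tag near the middle, to 80 mm. Origin: centre of the underside; z up. Starts in another colour's saucer.
- pot_blue: Loose round moss pot, 0.11 to 0.22 kg: black tapered body (40 mm across at the foot) with an upright blue collar, 52 mm across, 36 to 58 mm above the foot: grip it there, at any yaw. Green moss on top (to 66 mm) and a small blue tag near the middle, to 80 mm. Origin: centre of the underside; z up. Starts in another colour's saucer.
- saucer_red: Round red saucer fixed to the bench, 84 mm across the rim, 10 mm high, floor 4 mm thick and flat for a radius of about 33 mm, wall 3 mm. Home of the red pot. Origin: centre of its underside, on the bench (a pot standing in it has its origin 4 mm higher).
- saucer_yellow: Round yellow saucer fixed to the bench, 84 mm across the rim, 10 mm high, floor 4 mm thick and flat for a radius of about 33 mm, wall 3 mm. Home of the yellow pot. Origin: centre of its underside, on the bench (a pot standing in it has its origin 4 mm higher).
- saucer_blue: Round blue saucer fixed to the bench, 84 mm across the rim, 10 mm high, floor 4 mm thick and flat for a radius of about 33 mm, wall 3 mm. Home of the blue pot. Origin: centre of its underside, on the bench (a pot standing in it has its origin 4 mm higher).
- saucer_spare: Round white saucer fixed to the bench, 84 mm across the rim, 10 mm high, floor 4 mm thick and flat for a radius of about 33 mm, wall 3 mm. The free parking saucer, empty at the start. Origin: centre of its underside, on the bench (a pot standing in it has its origin 4 mm higher).
- vial: Bystander: loose upright clear glass vial, 24 mm across, 50 mm high. Origin: centre of its underside.
- jar: Bystander: loose amber jar with an orange lid, 40 mm across, 50 mm high. Origin: centre of its underside.
- tweezers: Bystander: loose steel tweezers lying flat on the bench along their own x, 120 mm long, about 8 mm wide, 6 mm high. Origin: centre of the underside.

How it is judged:
On the way:
1. one of the pots is set down upright in the white saucer and let go (((horizontal distance between pot_red and saucer_spare below 0.017 m and height (world z) of pot_red below 0.01 m and angle between pot_red's own z axis and vertical below 0.12 rad and contact force between the fingers and pot_red below 0.1 N) or (horizontal distance between pot_yellow and saucer_spare below 0.017 m and height (world z) of pot_yellow below 0.01 m and angle between pot_yellow's own z axis and vertical below 0.12 rad and contact force between the fingers and pot_yellow below 0.1 N) or (horizontal distance between pot_blue and saucer_spare below 0.017 m and height (world z) of pot_blue below 0.01 m and angle between pot_blue's own z axis and vertical below 0.12 rad and contact force between the fingers and pot_blue below 0.1 N))), for 0.2 s.
At the end, for the whole second after the job is handed in: Each pot stands flat on the floor of the saucer of its own colour (centres within 17 mm, which any pot standing flat inside the rim meets; foot lower than 10 mm above the bench; tilt under 0.12 rad), released and at rest; so the white saucer is empty (horizontal distance between pot_red and saucer_red below 0.017 m and height (world z) of each of pot_red, pot_yellow, pot_blue below 0.01 m and angle between each of pot_red, pot_yellow, pot_blue's own z axis and vertical below 0.12 rad and linear speed of each of pot_red, pot_yellow, pot_blue below 0.02 m/s and angular speed of each of pot_red, pot_yellow, pot_blue below 0.2 rad/s and horizontal distance between pot_yellow and saucer_yellow below 0.017 m and horizontal distance between pot_blue and saucer_blue below 0.017 m); the robot touches nothing.
It fails at once if a pot is tipped by more than 0.5 rad (angle between any of pot_red, pot_yellow, pot_blue's own z axis and vertical above 0.5 rad).
It fails at once if a pot is slammed into a saucer (over 60 N) (contact force between any of pot_red, pot_yellow, pot_blue and saucer_red above 60 N or contact force between any of pot_red, pot_yellow, pot_blue and saucer_yellow above 60 N or contact force between any of pot_red, pot_yellow, pot_blue and saucer_blue above 60 N or contact force between any of pot_red, pot_yellow, pot_blue and saucer_spare above 60 N).
It fails at once if a pot is dropped: out of the fingers with its foot over 25 mm above the bench ((height (world z) of pot_red above 0.025 m and contact force between the fingers and pot_red below 0.01 N) or (height (world z) of pot_yellow above 0.025 m and contact force between the fingers and pot_yellow below 0.01 N) or (height (world z) of pot_blue above 0.025 m and contact force between the fingers and pot_blue below 0.01 N)).
It fails at once if the vial, the jar or the tweezers are shifted by more than 20 mm (distance of any of vial, jar, tweezers from where it was at the start of the episode above 0.02 m).
It also fails if it takes over 115 s, if anything falls off the work surface, if the arm or the gripper's body presses on something with over 40 N, if the wrist force passes 120 N, or if a joint passes its speed limit or range.

## Working session

There is one attempt and no reset: what is moved stays moved. The work goes in short steps, Python scripts to look and compute and a tool call to move; the robot and the scene stay as the last step left them, time stands still between calls to the robot, and variables do not carry over. Pictures are saved under pics/ and viewed, about 12 in all and at most 16, crops included, and the job is handed in when it is done.

Besides the shell and the picture viewer there is one more tool, called as name(argument=value, ...) on one line, values as JSON. jog_arm: Moves the arm, as the interface text tells. Its arguments: {"type":"object","properties":{"increments":{"type":"array","items":{"type":"object","properties":{"x":{"type":"number"},"y":{"type":"number"},"z":{"type":"number"},"rx":{"type":"number"},"ry":{"type":"number"},"rz":{"type":"number"},"gripper":{"type":"number"}}}},"newtons":{"type":"number"}},"required":["increments"]}

```bash
mkdir -p pics; cat > h.py <<'E'
import numpy as np, cv2
from workcell import ctrl
def cam(n):
    c=ctrl.camera_info(n); K=np.array([[c['fx'],0,c['cx']],[0,c['fy'],c['cy']],[0,0,1.]])
    R=cv2.Rodrigues(np.array(c['rvec'],float))[0]; return K,R,np.array(c['tvec'],float)
def ray(n_or_cam,uv,z):
    K,R,t=n_or_cam; o=-R.T@t; d=R.T@np.linalg.inv(K)@np.array([uv[0],uv[1],1.]); return o+d*(z-o[2])/d[2]
def cloud(c,dep):
    K,R,t=c; v,u=np.mgrid[:480,:640]; p=np.stack([(u-K[0,2])/K[0,0]*dep,(v-K[1,2])/K[1,1]*dep,dep],-1)
    return (p-t)@R
def save(n,im): cv2.imwrite('pics/'+n+'.png',cv2.cvtColor(im,cv2.COLOR_RGB2BGR))
E
python3 - <<'E'
from h import *
print(ctrl.state())
for n in ['scene','side']:
    c=cam(n); im,d=ctrl.snapshot(n); save(n+'0',im); np.savez(n+'0.npz',im=im,d=d); print(n,c[0].tolist(),(-c[1].T@c[2]), (d>0).mean())
E
```

```text
{'time': 0.0, 'joints': array([ 0.03378484,  0.68998805, -0.19450424,  1.5663978 ,  0.15729077,
        0.90250702, -0.21510646]), 'joint_velocities': array([ 3.83960499e-04, -2.37066034e-03, -6.51457669e-04,  2.00452166e-05,
       -1.06704758e-03, -2.36478666e-04,  9.79427131e-04]), 'tau': array([ 1.13546095e-03, -5.39627159e+01, -1.26661520e+00, -1.58547074e+01,
        9.07521317e-03,  9.41080711e-03,  5.53111545e-05]), 'tool_pos': array([ 6.24318707e-01, -4.68407456e-05,  2.30466949e-01]), 'eef_rot': array([-0.49951006,  0.50053272, -0.50041901,  0.4995373 ]), 'force': array([-0.05638896, -0.13547054,  0.58238452]), 'ft_torque': array([ 0.00286965,  0.01465747, -0.04615985]), 'opening': 0.0858726515346661}
scene [[466.9208949512932, 0.0, 327.95409418533046], [0.0, 466.9208949512932, 234.23134053865215], [0.0, 0.0, 1.0]] [1.12890751 0.19219323 0.48249374] 0.9961653645833334
side [[529.9530743171861, 0.0, 315.32555897329735], [0.0, 529.9530743171861, 238.09097887057538], [0.0, 0.0, 1.0]] [0.1376369  0.49152342 0.48992414] 0.9959309895833334
```

View pics/scene0.png

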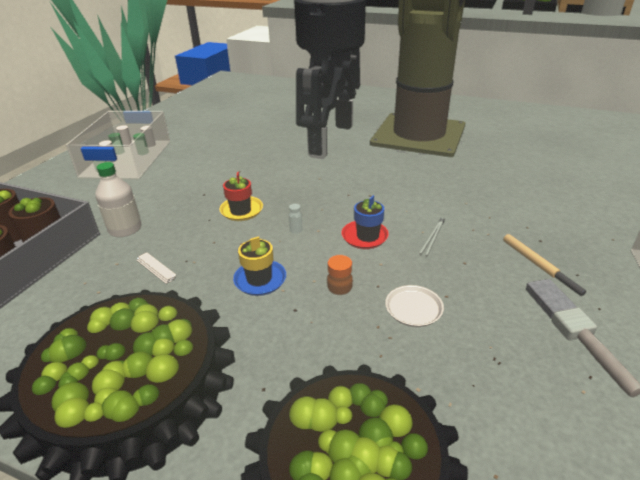

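View pics/side0.png

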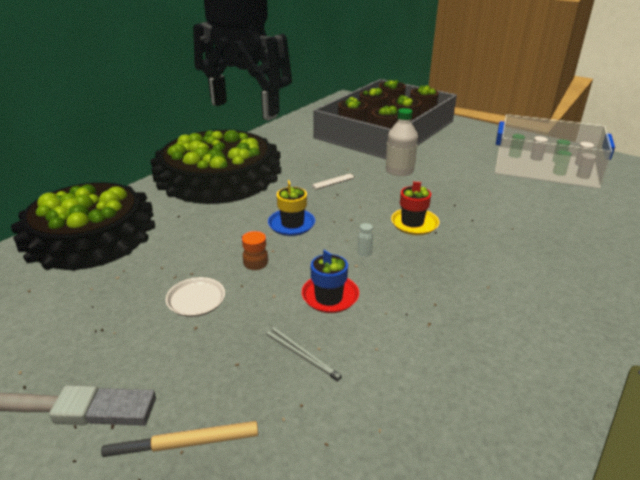

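The scene view shows red pot in yellow saucer (240,198), yellow pot in blue saucer (258,265), blue pot in red saucer (366,222), and the white saucer empty at (414,305). The vial is at (295,218), the jar at (340,275) and the tweezers at (433,236). The side view agrees.

```bash
cat > meas.py <<'E'
from h import *
from scipy.optimize import least_squares
H={'red':[(0,7),(172,180)],'yellow':[(18,32)],'blue':[(105,125)]}
def circ(p,r):  # fixed radius circle fit, robust
    f=lambda q:np.hypot(p[:,0]-q[0],p[:,1]-q[1])-r
    s=least_squares(f,p.mean(0),loss='soft_l1',f_scale=.002); return s.x,np.sqrt(np.mean(s.fun**2))
def hue(im,col,smin=120):
    h=cv2.cvtColor(im,cv2.COLOR_RGB2HSV); m=np.zeros(im.shape[:2],bool)
    for a,b in H[col]: m|=(h[...,0]>=a)&(h[...,0]<=b)
    return m&(h[...,1]>smin)&(h[...,2]>50)
def measure(im,d,c,box):
    P=cloud(c,d); inb=(P[...,0]>box[0])&(P[...,0]<box[1])&(P[...,1]>box[2])&(P[...,1]<box[3])&(d>0)
    for col in H:
        m=hue(im,col)&inb
        s=P[m&(P[...,2]<.022)&(P[...,2]>-.01)]; k=P[m&(P[...,2]>.034)&(P[...,2]<.062)]
        if len(s)>40:
            # rim ellipse by hull of colour mask rays on z=.01
            v,u=np.nonzero(m&(P[...,2]<.022)); q=np.array([ray(c,x,.010)[:2] for x in zip(u,v)],np.float32)
            e=cv2.minEnclosingCircle(q); print(col,'saucer minEnc',np.round(e[0],4),round(e[1],4),'med z',np.median(s[:,2]).round(4),len(s))
        if len(k)>30:
            x,r=circ(k[:,:2],.026); print(col,'collar',x.round(4),'rms',r.round(4),len(k),'z',np.percentile(k[:,2],[5,95]).round(3))
    hsv=cv2.cvtColor(im,cv2.COLOR_RGB2HSV)
    m=inb&(hsv[...,1]<45)&(hsv[...,2]>165)&(P[...,2]<.02); n,l,st,ce=cv2.connectedComponentsWithStats(m.astype(np.uint8))
    for i in range(1,n):
        if st[i,4]>200:
            v,u=np.nonzero(l==i); q=np.array([ray(c,x,.010)[:2] for x in zip(u,v)],np.float32); e=cv2.minEnclosingCircle(q)
            print('white blob',ce[i].round(),np.round(e[0],4),round(e[1],4))
if __name__=='__main__':
    for n in ['scene','side']:
        z=np.load(n+'0.npz'); c=cam(n); print(n); measure(z['im'],z['d'],c,(.4,.9,-.25,.4))
        P=cloud(c,z['d'])
        for nm,uv in ({'vial':(295,218),'jar':(340,275),'tw1':(443,222),'tw2':(424,252)} if n=='scene' else {'vial':(366,240),'jar':(255,252),'tw1':(271,332),'tw2':(337,376)}).items(): print(nm,P[uv[1],uv[0]].round(3),ray(c,uv,.025 if nm in('vial','jar') else .005).round(3))
E
python3 meas.py
```

```text
scene
red saucer minEnc [0.479  0.0034] 0.0429 med z 0.0049 567
red collar [ 0.4782 -0.2479] rms 0.0197 239 z [0.042 0.062]
yellow saucer minEnc [ 0.5062 -0.1883] 0.0922 med z 0.0052 302
yellow collar [ 0.6846 -0.094 ] rms 0.065 425 z [0.042 0.062]
blue saucer minEnc [ 0.6464 -0.1151] 0.0415 med z 0.0047 757
blue collar [0.5139 0.0391] rms 0.0064 158 z [0.045 0.062]
white blob [414. 305.] [0.6242 0.1245] 0.0433
white blob [596. 341.] [0.6153 0.3708] 0.0692
vial [ 0.507 -0.116  0.033] [ 0.496 -0.121  0.025]
jar [0.635 0.014 0.04 ] [0.618 0.008 0.025]
tw1 [0.385 0.126 0.002] [0.389 0.127 0.005]
tw2 [0.485 0.112 0.   ] [0.491 0.112 0.005]
side
red saucer minEnc [0.4765 0.0053] 0.0434 med z 0.0052 935
red collar [ 0.46   -0.2037] rms 0.0269 352 z [0.041 0.062]
yellow saucer minEnc [0.5704 0.0256] 0.3123 med z 0.0135 1839
yellow collar [ 0.6452 -0.1176] rms 0.065 383 z [0.041 0.062]
blue saucer minEnc [ 0.6152 -0.0839] 0.0821 med z 0.0054 565
blue collar [0.4757 0.0094] rms 0.0012 446 z [0.043 0.062]
white blob [196. 295.] [0.6269 0.1247] 0.0429
vial [ 0.491 -0.113  0.031] [ 0.496 -0.121  0.025]
jar [0.603 0.022 0.037] [0.615 0.01  0.025]
tw1 [0.497 0.111 0.001] [0.494 0.114 0.005]
tw2 [0.38  0.125 0.006] [0.381 0.124 0.005]
```

```bash
cat > m2.py <<'E'
from meas import *
G={'A_redsaucer':(.478,.0045,'red','blue'),'B_bluesaucer':(.646,-.115,'blue','yellow'),'C_yellowsaucer':(.46,-.205,'yellow','red')}
if __name__=='__main__':
  for n in ['scene','side']:
    z=np.load(n+'0.npz'); im,d=z['im'],z['d']; c=cam(n); P=cloud(c,d); cp=-c[1].T@c[2]
    for g,(x,y,sc,pc) in G.items():
        near=np.hypot(P[...,0]-x,P[...,1]-y)<.075
        v,u=np.nonzero(hue(im,sc)&near&(P[...,2]<.02)); q=np.array([ray(c,e,.010)[:2] for e in zip(u,v)],np.float32); e=cv2.minEnclosingCircle(q)
        near=np.hypot(P[...,0]-x,P[...,1]-y)<.045
        k=P[hue(im,pc,130)&near&(P[...,2]>.036)&(P[...,2]<.058)][:,:2]
        s=np.array([x,y])
        f=least_squares(lambda q:np.hypot(*(k-q).T)-.026,s,loss='soft_l1',f_scale=.001)
        print(n,g,'saucer',np.round(e[0],4),round(e[1],4),len(q),'| pot',f.x.round(4),np.median(abs(f.fun)).round(4),len(k))
E
python3 m2.py
```

```text
scene A_redsaucer saucer [0.479  0.0034] 0.0429 566 | pot [0.4782 0.0048] 0.0 1
scene B_bluesaucer saucer [ 0.6464 -0.1151] 0.0415 755 | pot [ 0.6448 -0.1191] 0.0006 269
scene C_yellowsaucer saucer [ 0.4751 -0.2442] 0.0435 362 | pot [ 0.4963 -0.2011] 0.0013 89
side A_redsaucer saucer [0.4765 0.0053] 0.0434 931 | pot [0.4756 0.0094] 0.0005 308
side B_bluesaucer saucer [ 0.6445 -0.1133] 0.0432 561 | pot [ 0.6446 -0.1177] 0.0008 257
side C_yellowsaucer saucer [ 0.4722 -0.2419] 0.0431 592 | pot [ 0.4591 -0.2034] 0.0041 263
```

jog_arm(increments=[{"x": -0.1,"z": -2},{"x": -0.3,"z": -5},{"x": -0.5,"z": -8},{"x": -0.6,"z": -11},{"x": -0.7,"z": -13.5},{"x": -0.8,"z": -14.9},{"x": -0.8,"z": -14.9},{"x": -0.8,"z": -14.9}])

```text
invalid input at $.increments[0]: expected keys x, y, z, rx, ry, rz, gripper
```

```bash
sed -i "s/'C_yellowsaucer':(.46,-.205/'C_yellowsaucer':(.4735,-.243/; s/^H=.*/H={'red':[(0,7),(172,180)],'yellow':[(15,32)],'blue':[(100,130)]}/; s/\[...,2\]>50)/[...,2]>25)/" m2.py meas.py; python3 m2.py
python3 - <<'E'
from h import *
s=ctrl.state(); c=cam('wrist'); im,d=ctrl.snapshot('wrist'); save('w1',im); np.savez('w1.npz',im=im,d=d,K=c[0],R=c[1],t=c[2]); print(s['tool_pos'],s['eef_rot'],s['time'],-c[1].T@c[2])
E
```

```text
scene A_redsaucer saucer [0.479  0.0034] 0.0429 566 | pot [0.4782 0.0048] 0.0 1
scene B_bluesaucer saucer [ 0.6464 -0.1151] 0.0415 755 | pot [ 0.6448 -0.1191] 0.0006 269
scene C_yellowsaucer saucer [ 0.4754 -0.2449] 0.0437 441 | pot [ 0.4782 -0.2478] 0.0006 200
side A_redsaucer saucer [0.4765 0.0053] 0.0434 936 | pot [0.4756 0.0094] 0.0005 308
side B_bluesaucer saucer [ 0.6445 -0.1133] 0.0432 561 | pot [ 0.6446 -0.1177] 0.0008 259
side C_yellowsaucer saucer [ 0.4724 -0.2445] 0.0456 653 | pot [ 0.478  -0.2464] 0.0007 263
[ 6.24386537e-01 -4.26060192e-05  2.30535955e-01] [-0.49955922  0.50048341 -0.50038328  0.49957334] 0.1 [0.62327062 0.07333596 0.37289679]
```

View pics/w1.png

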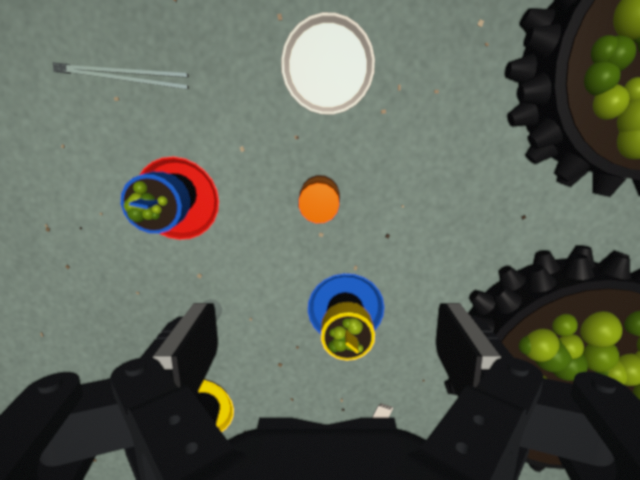

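The wrist view (still at the start pose, since that jog was refused) shows the blue pot in the red saucer at (160,202), the yellow pot at (347,325) and the white saucer at (328,63). It agrees with the measurements. I'm now moving over the blue pot with full rows.

jog_arm(increments=[{"x": -0.1,"y": 0,"z": -2,"rx": 0,"ry": 0,"rz": 0,"gripper": 8.5},{"x": -0.3,"y": 0,"z": -5,"rx": 0,"ry": 0,"rz": 0,"gripper": 8.5},{"x": -0.5,"y": 0,"z": -8,"rx": 0,"ry": 0,"rz": 0,"gripper": 8.5},{"x": -0.6,"y": 0,"z": -11,"rx": 0,"ry": 0,"rz": 0,"gripper": 8.5},{"x": -0.7,"y": 0,"z": -13.5,"rx": 0,"ry": 0,"rz": 0,"gripper": 8.5},{"x": -0.8,"y": 0,"z": -14.9,"rx": 0,"ry": 0,"rz": 0,"gripper": 8.5},{"x": -0.8,"y": 0,"z": -14.9,"rx": 0,"ry": 0,"rz": 0,"gripper": 8.5},{"x": -0.8,"y": 0,"z": -14.9,"rx": 0,"ry": 0,"rz": 0,"gripper": 8.5}], newtons=40)

```text
time: 0.95
tool_pos: [0.4769, 0.0081, 0.2315]
eef_rot: [0.5, -0.5, 0.5, -0.5]
force: [1.0, -0.4, 0.1]
opening: 0.0847
```

```bash
cat > w.py <<'E'
import sys
from meas import *
n=sys.argv[1]
s=ctrl.state(); c=cam('wrist'); im,d=ctrl.snapshot('wrist'); save(n,im); np.savez(n+'.npz',im=im,d=d,K=c[0],R=c[1],t=c[2])
print(s['tool_pos'].round(4),s['eef_rot'].round(3),s['time'],s['opening'].round(4),s['force'].round(2))
P=cloud(c,d)
for nm,col,x,y,zl,zh,r in eval(sys.argv[2]):
    m=hue(im,col,110)&(np.hypot(P[...,0]-x,P[...,1]-y)<.06)&(P[...,2]>zl)&(P[...,2]<zh)
    v,u=np.nonzero(m)
    if len(u)<20: print(nm,'none'); continue
    q=np.array([ray(c,e,zh-.004)[:2] for e in zip(u,v)],np.float32); e=cv2.minEnclosingCircle(q)
    k=P[m]; f=least_squares(lambda p:np.hypot(*(k[:,:2]-p).T)-r,[x,y],loss='soft_l1',f_scale=.001)
    print(nm,'enc',np.round(e[0],4),round(e[1],4),'fit',f.x.round(4),np.median(abs(f.fun)).round(4),len(u),'z',np.percentile(k[:,2],[5,95]).round(3))
E
python3 w.py w2 "[('pot','blue',.476,.009,.045,.066,.025),('saucer','red',.477,.005,-.003,.014,.04)]"
```

```text
Traceback (most recent call last):
  File "w.py", line 5, in <module>
    print(s['tool_pos'].round(4),s['eef_rot'].round(3),s['time'],s['opening'].round(4),s['force'].round(2))
                                                                 ^^^^^^^^^^^^^^^^^^
AttributeError: 'float' object has no attribute 'round'
```

View pics/w2.png

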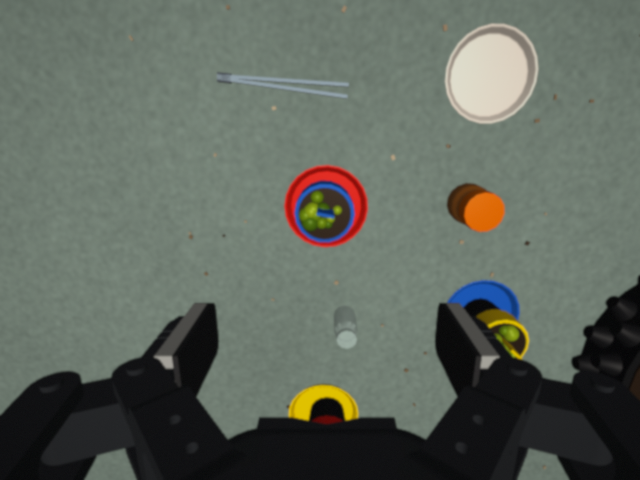

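The blue pot's collar is at about (325,212) inside the red saucer (327,206), with the jaws straddling it. Measuring it from this view.

```bash
sed -i "s/s\['opening'\].round(4)/round(float(s['opening']),4)/" w.py
python3 w.py w3 "[('pot','blue',.476,.009,.045,.066,.025),('saucer','red',.477,.005,-.003,.014,.04)]"
```

```text
[0.4773 0.0081 0.2314] [ 0.5   -0.499  0.5   -0.5  ] 1.0 0.0848 [-0.08  0.69  1.29]
pot enc [0.4736 0.0107] 0.0263 fit [0.4736 0.0096] 0.0012 753 z [0.056 0.063]
saucer enc [0.475 0.004] 0.0417 fit [4.738e-01 3.000e-04] 0.0037 2416 z [0.003 0.01 ]
```

jog_arm(increments=[{"x": -0.1,"y": 2,"z": -0.1,"rx": 0,"ry": 0,"rz": 0,"gripper": 8.5},{"x": -0.15,"y": 5,"z": -0.2,"rx": 0,"ry": 0,"rz": 0,"gripper": 8.5},{"x": -0.15,"y": 8.5,"z": -0.2,"rx": 0,"ry": 0,"rz": 0,"gripper": 8.5},{"x": -0.15,"y": 12,"z": -0.2,"rx": 0,"ry": 0,"rz": 0,"gripper": 8.5},{"x": -0.15,"y": 15,"z": -0.2,"rx": 0,"ry": 0,"rz": 0,"gripper": 8.5},{"x": -0.15,"y": 17.5,"z": -0.2,"rx": 0,"ry": 0,"rz": 0,"gripper": 8.5},{"x": -0.15,"y": 19.2,"z": -0.2,"rx": 0,"ry": 0,"rz": 0,"gripper": 8.5},{"x": -0.15,"y": 19.9,"z": -0.2,"rx": 0,"ry": 0,"rz": 0,"gripper": 8.5}])

```text
time: 1.85
tool_pos: [0.4743, 0.0096, 0.0303]
eef_rot: [-0.5, 0.5, -0.5, 0.5]
force: [-0.1, 0.5, 0.4]
opening: 0.085
```

jog_arm(increments=[{"x": 0,"y": 0,"z": 0,"rx": 0,"ry": 0,"rz": 0,"gripper": 6.2},{"x": 0,"y": 0,"z": 0,"rx": 0,"ry": 0,"rz": 0,"gripper": 5.8},{"x": 0,"y": 0,"z": 0,"rx": 0,"ry": 0,"rz": 0,"gripper": 5.5},{"x": 0,"y": 0,"z": 0,"rx": 0,"ry": 0,"rz": 0,"gripper": 5.2},{"x": 0,"y": 0,"z": 0,"rx": 0,"ry": 0,"rz": 0,"gripper": 4.8},{"x": 0,"y": 0,"z": 0,"rx": 0,"ry": 0,"rz": 0,"gripper": 4.5},{"x": 0,"y": 0,"z": 0,"rx": 0,"ry": 0,"rz": 0,"gripper": 4.5},{"x": 0,"y": 0,"z": 0,"rx": 0,"ry": 0,"rz": 0,"gripper": 4.5}], newtons=40)

```text
time: 2.65
tool_pos: [0.4751, 0.0095, 0.0334]
eef_rot: [0.501, -0.499, 0.499, -0.501]
force: [-0.6, 0.1, 5.5]
opening: 0.0511
```

jog_arm(increments=[{"x": 0,"y": -0.2,"z": 0,"rx": 0,"ry": 0,"rz": 0,"gripper": 4.5},{"x": 0,"y": -0.6,"z": 0,"rx": 0,"ry": 0,"rz": 0,"gripper": 4.5},{"x": 0,"y": -1.5,"z": 0,"rx": 0,"ry": 0,"rz": 0,"gripper": 4.5},{"x": 0,"y": -3,"z": 0,"rx": 0,"ry": 0,"rz": 0,"gripper": 4.5},{"x": 0,"y": -5,"z": 0,"rx": 0,"ry": 0,"rz": 0,"gripper": 4.5},{"x": 0,"y": -7,"z": 0,"rx": 0,"ry": 0,"rz": 0,"gripper": 4.5},{"x": 0,"y": -9,"z": 0,"rx": 0,"ry": 0,"rz": 0,"gripper": 4.5},{"x": 0,"y": -10,"z": 0,"rx": 0,"ry": 0,"rz": 0,"gripper": 4.5}])

```text
time: 3.45
tool_pos: [0.4744, 0.0094, 0.1342]
eef_rot: [-0.501, 0.499, -0.5, 0.501]
force: [1.1, 0.4, -2.3]
opening: 0.0512
```

```bash
cat > side.py <<'E'
import sys
from h import *
im,d=ctrl.snapshot('side'); save(sys.argv[1],im); s=ctrl.state(); print(s['tool_pos'].round(4),s['force'].round(2),s['opening'],s['time'])
c=cam('side'); 
for p in eval(sys.argv[2]) if len(sys.argv)>2 else []:
    q=c[1]@np.array(p)+c[2]; print(p,(c[0]@q/q[2])[:2].round())
E
python3 side.py s1
```

```text
[0.4749 0.0094 0.1348] [ 0.31 -0.26 -0.65] 0.05131644079544193 3.5
```

View pics/s1.png

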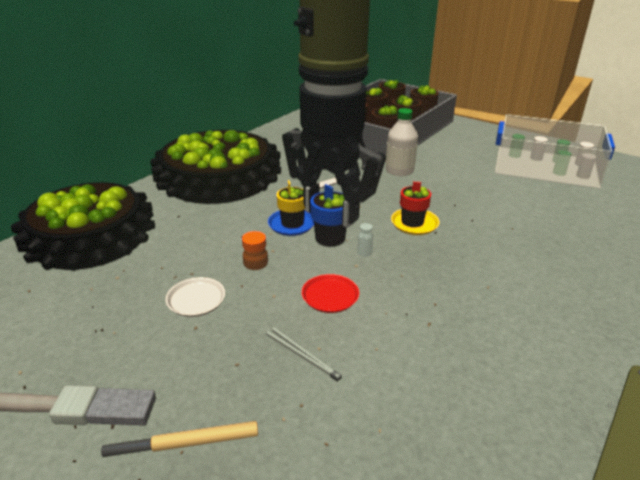

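The blue pot hangs upright in the jaws at (330,218), and the red saucer at (330,293) is now empty. Next I'll carry the pot over the white saucer.

jog_arm(increments=[{"x": -0.7,"y": 0,"z": 0.9,"rx": 0,"ry": 0,"rz": 0,"gripper": 4.5},{"x": -2,"y": 0,"z": 2.6,"rx": 0,"ry": 0,"rz": 0,"gripper": 4.5},{"x": -4,"y": 0,"z": 5.2,"rx": 0,"ry": 0,"rz": 0,"gripper": 4.5},{"x": -6,"y": 0,"z": 7.8,"rx": 0,"ry": 0,"rz": 0,"gripper": 4.5},{"x": -8,"y": 0,"z": 10.4,"rx": 0,"ry": 0,"rz": 0,"gripper": 4.5},{"x": -10,"y": 0,"z": 13,"rx": 0,"ry": 0,"rz": 0,"gripper": 4.5},{"x": -11,"y": 0,"z": 14.5,"rx": 0,"ry": 0,"rz": 0,"gripper": 4.5},{"x": -11.5,"y": 0,"z": 15.1,"rx": 0,"ry": 0,"rz": 0,"gripper": 4.5}])

```text
time: 4.3
tool_pos: [0.6262, 0.127, 0.1308]
eef_rot: [0.501, -0.5, 0.5, -0.499]
force: [-0.8, -1.3, -1.3]
opening: 0.0511
```

jog_arm(increments=[{"x": 0,"y": 0.5,"z": 0,"rx": 0,"ry": 0,"rz": 0,"gripper": 4.5},{"x": 0,"y": 2,"z": 0,"rx": 0,"ry": 0,"rz": 0,"gripper": 4.5},{"x": 0,"y": 4,"z": 0,"rx": 0,"ry": 0,"rz": 0,"gripper": 4.5},{"x": 0,"y": 6,"z": 0,"rx": 0,"ry": 0,"rz": 0,"gripper": 4.5},{"x": 0,"y": 7.5,"z": 0,"rx": 0,"ry": 0,"rz": 0,"gripper": 4.5},{"x": 0,"y": 8.5,"z": 0,"rx": 0,"ry": 0,"rz": 0,"gripper": 4.5},{"x": 0,"y": 8.8,"z": 0,"rx": 0,"ry": 0,"rz": 0,"gripper": 4.5},{"x": 0,"y": 8.8,"z": 0,"rx": 0,"ry": 0,"rz": 0,"gripper": 4.5}])

```text
time: 5.1
tool_pos: [0.6248, 0.1244, 0.044]
eef_rot: [-0.5, 0.5, -0.5, 0.5]
force: [-0.4, 0.3, -1.6]
opening: 0.0506
```

```bash
python3 side.py s2 "[(.6255,.1246,.01)]"; python3 -c "
import cv2; i=cv2.imread('pics/s2.png'); cv2.imwrite('pics/s2c.png',cv2.resize(i[130:370,60:380],None,fx=2,fy=2))"
```

```text
[0.6253 0.1245 0.0446] [ 0.59 -0.45 -2.08] 0.0506719850260201 5.15
(0.6255, 0.1246, 0.01) [196. 295.]
```

View pics/s2c.png

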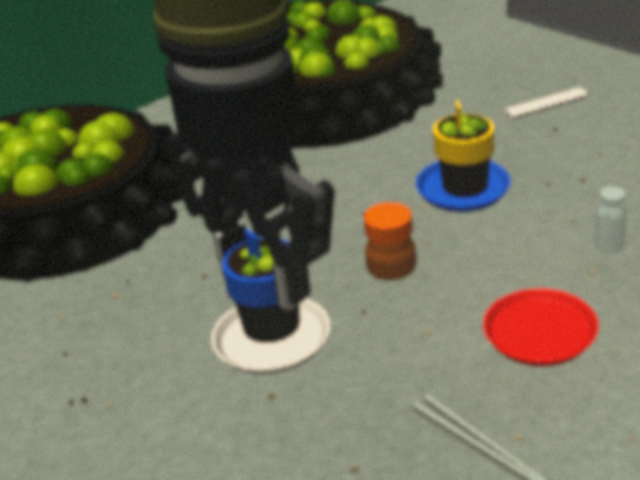

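The pot is over the middle of the white saucer, clear of the jar, so I'll lower it gently.

jog_arm(increments=[{"x": 0,"y": 0.3,"z": 0,"rx": 0,"ry": 0,"rz": 0,"gripper": 4.5},{"x": 0,"y": 0.6,"z": 0,"rx": 0,"ry": 0,"rz": 0,"gripper": 4.5},{"x": 0,"y": 0.8,"z": 0,"rx": 0,"ry": 0,"rz": 0,"gripper": 4.5},{"x": 0,"y": 0.9,"z": 0,"rx": 0,"ry": 0,"rz": 0,"gripper": 4.5},{"x": 0,"y": 1.0,"z": 0,"rx": 0,"ry": 0,"rz": 0,"gripper": 4.5},{"x": 0,"y": 1.1,"z": 0,"rx": 0,"ry": 0,"rz": 0,"gripper": 4.5},{"x": 0,"y": 1.15,"z": 0,"rx": 0,"ry": 0,"rz": 0,"gripper": 4.5},{"x": 0,"y": 1.15,"z": 0,"rx": 0,"ry": 0,"rz": 0,"gripper": 4.5}])

```text
time: 5.95
tool_pos: [0.6251, 0.1245, 0.0335]
eef_rot: [-0.5, 0.5, -0.5, 0.5]
force: [-2.4, -0.6, 4.1]
opening: 0.0507
```

Contact is felt: the force went from −2 N to +4 N. Now I'll release, then retreat and move to the red pot.

jog_arm(increments=[{"x": 0,"y": 0,"z": 0,"rx": 0,"ry": 0,"rz": 0,"gripper": 5.3},{"x": 0,"y": 0,"z": 0,"rx": 0,"ry": 0,"rz": 0,"gripper": 5.6},{"x": 0,"y": 0,"z": 0,"rx": 0,"ry": 0,"rz": 0,"gripper": 6.2},{"x": 0,"y": 0,"z": 0,"rx": 0,"ry": 0,"rz": 0,"gripper": 7},{"x": 0,"y": 0,"z": 0,"rx": 0,"ry": 0,"rz": 0,"gripper": 8.5},{"x": 0,"y": 0,"z": 0,"rx": 0,"ry": 0,"rz": 0,"gripper": 8.5},{"x": 0,"y": 0,"z": 0,"rx": 0,"ry": 0,"rz": 0,"gripper": 8.5},{"x": 0,"y": 0,"z": 0,"rx": 0,"ry": 0,"rz": 0,"gripper": 8.5}])

```text
time: 6.75
tool_pos: [0.625, 0.1245, 0.0328]
eef_rot: [0.5, -0.5, 0.5, -0.5]
force: [0.1, 0.4, 0.2]
opening: 0.0849
```

jog_arm(increments=[{"x": 0,"y": -1,"z": 0,"rx": 0,"ry": 0,"rz": 0,"gripper": 8.5},{"x": 0,"y": -3,"z": 0,"rx": 0,"ry": 0,"rz": 0,"gripper": 8.5},{"x": 0,"y": -6,"z": 0,"rx": 0,"ry": 0,"rz": 0,"gripper": 8.5},{"x": 0,"y": -9,"z": 0,"rx": 0,"ry": 0,"rz": 0,"gripper": 8.5},{"x": 0,"y": -12,"z": 0,"rx": 0,"ry": 0,"rz": 0,"gripper": 8.5},{"x": 0,"y": -15,"z": 0,"rx": 0,"ry": 0,"rz": 0,"gripper": 8.5},{"x": 0,"y": -18,"z": 0,"rx": 0,"ry": 0,"rz": 0,"gripper": 8.5},{"x": 0,"y": -19,"z": 0,"rx": 0,"ry": 0,"rz": 0,"gripper": 8.5}])

```text
time: 7.55
tool_pos: [0.6269, 0.125, 0.227]
eef_rot: [0.502, -0.498, 0.499, -0.501]
force: [0.1, -0.1, 0.1]
opening: 0.0852
```

```bash
python3 w.py w4 "[('pot','blue',.6255,.1246,.045,.066,.025)]"
```

```text
[0.6269 0.125  0.227 ] [ 0.502 -0.498  0.499 -0.501] 7.55 0.0852 [ 0.14 -0.1   0.06]
pot enc [0.6237 0.1252] 0.0265 fit [0.6233 0.1244] 0.0011 778 z [0.056 0.063]
```

View pics/w4.png

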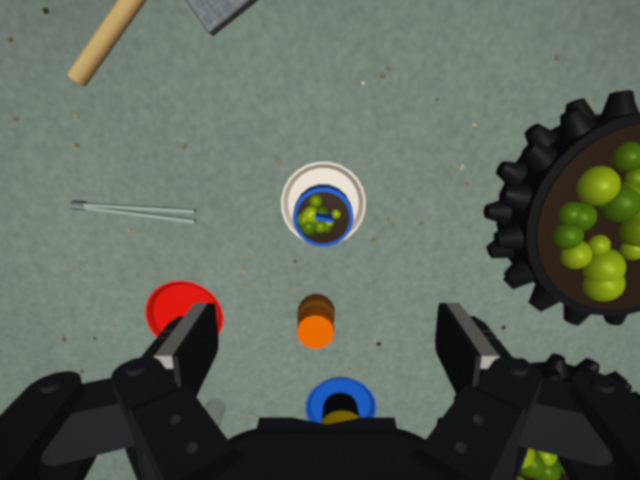

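The blue pot stands upright in the white saucer (collar at (323,215)) and everything else is undisturbed. Next, the red pot.

jog_arm(increments=[{"x": 1,"y": 0,"z": -0.4,"rx": 0,"ry": 0,"rz": 0,"gripper": 8.5},{"x": 3.5,"y": 0,"z": -1.4,"rx": 0,"ry": 0,"rz": 0,"gripper": 8.5},{"x": 7,"y": 0,"z": -2.8,"rx": 0,"ry": 0,"rz": 0,"gripper": 8.5},{"x": 10.5,"y": 0,"z": -4.2,"rx": 0,"ry": 0,"rz": 0,"gripper": 8.5},{"x": 14,"y": 0,"z": -5.6,"rx": 0,"ry": 0,"rz": 0,"gripper": 8.5},{"x": 17.5,"y": 0,"z": -7,"rx": 0,"ry": 0,"rz": 0,"gripper": 8.5},{"x": 21,"y": 0,"z": -8.4,"rx": 0,"ry": 0,"rz": 0,"gripper": 8.5},{"x": 24.5,"y": 0,"z": -9.8,"rx": 0,"ry": 0,"rz": 0,"gripper": 8.5}])

```text
time: 8.4
tool_pos: [0.5242, -0.1225, 0.221]
eef_rot: [0.499, -0.501, 0.501, -0.499]
force: [-0.0, -0.8, 0.9]
opening: 0.0851
```

jog_arm(increments=[{"x": 3.5,"y": 0,"z": -1.3,"rx": 0,"ry": 0,"rz": 0,"gripper": 8.5},{"x": 6.5,"y": 0,"z": -2.5,"rx": 0,"ry": 0,"rz": 0,"gripper": 8.5},{"x": 9,"y": 0,"z": -3.5,"rx": 0,"ry": 0,"rz": 0,"gripper": 8.5},{"x": 11,"y": 0,"z": -4.3,"rx": 0,"ry": 0,"rz": 0,"gripper": 8.5},{"x": 12.2,"y": 0,"z": -4.8,"rx": 0,"ry": 0,"rz": 0,"gripper": 8.5},{"x": 12.7,"y": 0,"z": -4.9,"rx": 0,"ry": 0,"rz": 0,"gripper": 8.5},{"x": 12.7,"y": 0,"z": -4.9,"rx": 0,"ry": 0,"rz": 0,"gripper": 8.5},{"x": 12.7,"y": 0,"z": -4.9,"rx": 0,"ry": 0,"rz": 0,"gripper": 8.5}])

```text
time: 9.2
tool_pos: [0.4785, -0.2461, 0.2225]
eef_rot: [0.501, -0.5, 0.5, -0.499]
force: [0.1, -0.4, -0.3]
opening: 0.0853
```

```bash
python3 w.py w5 "[('pot','red',.478,-.247,.045,.066,.025),('saucer','yellow',.474,-.244,-.003,.014,.04)]"
```

```text
[ 0.4785 -0.2461  0.2225] [ 0.501 -0.5    0.5   -0.499] 9.2 0.0853 [ 0.06 -0.41 -0.25]
pot enc [ 0.4758 -0.2455] 0.0264 fit [ 0.4756 -0.2462] 0.0014 831 z [0.058 0.063]
saucer enc [ 0.4716 -0.2464] 0.0419 fit [ 0.4743 -0.2543] 0.0047 2702 z [0.002 0.01 ]
```

View pics/w5.png

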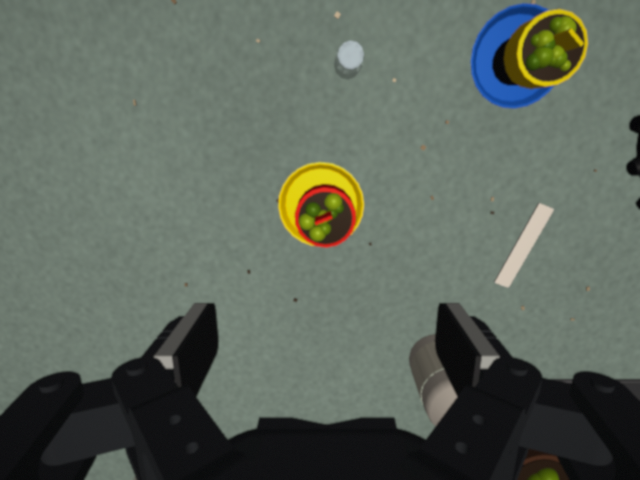

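The red pot is at (325,217) in the yellow saucer, between the jaws. A bottle appears at (440,385), so I'll check how close it is.

```bash
python3 - <<'E'
from h import *
z=np.load('side0.npz'); c=cam('side'); P=cloud(c,z['d']); q=P[105:175,388:416].reshape(-1,3); q=q[(q[:,2]>.02)&(q[:,2]<.2)&(q[:,1]>-.45)]; print('side',np.percentile(q,[2,50,98],axis=0).round(3))
z=np.load('scene0.npz'); c=cam('scene'); P=cloud(c,z['d']); q=P[165:232,100:138].reshape(-1,3); q=q[(q[:,2]>.02)&(q[:,2]<.2)]; print('scene',np.percentile(q,[2,50,98],axis=0).round(3))
E
```

```text
side [[ 0.57  -0.425  0.022]
 [ 0.59  -0.4    0.073]
 [ 0.619 -0.388  0.13 ]]
scene [[ 0.439 -0.556  0.022]
 [ 0.613 -0.406  0.067]
 [ 0.632 -0.39   0.129]]
```

The bottle is about 15 cm away. Descending onto the red pot.

jog_arm(increments=[{"x": 0,"y": 2,"z": -0.1,"rx": 0,"ry": 0,"rz": 0,"gripper": 8.5},{"x": 0,"y": 5,"z": -0.1,"rx": 0,"ry": 0,"rz": 0,"gripper": 8.5},{"x": 0,"y": 8.5,"z": -0.1,"rx": 0,"ry": 0,"rz": 0,"gripper": 8.5},{"x": 0,"y": 12,"z": -0.1,"rx": 0,"ry": 0,"rz": 0,"gripper": 8.5},{"x": 0,"y": 15,"z": -0.1,"rx": 0,"ry": 0,"rz": 0,"gripper": 8.5},{"x": 0,"y": 17.2,"z": -0.1,"rx": 0,"ry": 0,"rz": 0,"gripper": 8.5},{"x": 0,"y": 18.6,"z": -0.1,"rx": 0,"ry": 0,"rz": 0,"gripper": 8.5},{"x": 0,"y": 19,"z": -0.1,"rx": 0,"ry": 0,"rz": 0,"gripper": 8.5}])

```text
time: 10.05
tool_pos: [0.477, -0.2463, 0.0316]
eef_rot: [-0.5, 0.5, -0.5, 0.499]
force: [-0.7, 0.6, -0.5]
opening: 0.0849
```

jog_arm(increments=[{"x": 0,"y": 0,"z": 0,"rx": 0,"ry": 0,"rz": 0,"gripper": 6.2},{"x": 0,"y": 0,"z": 0,"rx": 0,"ry": 0,"rz": 0,"gripper": 5.8},{"x": 0,"y": 0,"z": 0,"rx": 0,"ry": 0,"rz": 0,"gripper": 5.5},{"x": 0,"y": 0,"z": 0,"rx": 0,"ry": 0,"rz": 0,"gripper": 5.2},{"x": 0,"y": 0,"z": 0,"rx": 0,"ry": 0,"rz": 0,"gripper": 4.8},{"x": 0,"y": 0,"z": 0,"rx": 0,"ry": 0,"rz": 0,"gripper": 4.5},{"x": 0,"y": 0,"z": 0,"rx": 0,"ry": 0,"rz": 0,"gripper": 4.5},{"x": 0,"y": 0,"z": 0,"rx": 0,"ry": 0,"rz": 0,"gripper": 4.5}], newtons=40)

```text
time: 10.85
tool_pos: [0.4774, -0.2478, 0.0339]
eef_rot: [-0.5, 0.5, -0.5, 0.501]
force: [-0.8, -0.4, 6.4]
opening: 0.0507
```

jog_arm(increments=[{"x": 0,"y": -0.2,"z": 0,"rx": 0,"ry": 0,"rz": 0,"gripper": 4.5},{"x": 0,"y": -0.6,"z": 0,"rx": 0,"ry": 0,"rz": 0,"gripper": 4.5},{"x": 0,"y": -1.2,"z": 0,"rx": 0,"ry": 0,"rz": 0,"gripper": 4.5},{"x": 0,"y": -1.6,"z": 0,"rx": 0,"ry": 0,"rz": 0,"gripper": 4.5},{"x": 0,"y": -1.6,"z": 0,"rx": 0,"ry": 0,"rz": 0,"gripper": 4.5},{"x": 0,"y": -1.6,"z": 0,"rx": 0,"ry": 0,"rz": 0,"gripper": 4.5},{"x": 0,"y": -1.6,"z": 0,"rx": 0,"ry": 0,"rz": 0,"gripper": 4.5},{"x": 0,"y": -1.6,"z": 0,"rx": 0,"ry": 0,"rz": 0,"gripper": 4.5}])

```text
time: 11.65
tool_pos: [0.4769, -0.2474, 0.0486]
eef_rot: [0.5, -0.5, 0.5, -0.5]
force: [-0.2, 0.2, -1.0]
opening: 0.0507
```

jog_arm(increments=[{"x": 0,"y": -0.6,"z": 0,"rx": 0,"ry": 0,"rz": 0,"gripper": 4.5},{"x": 0,"y": -2,"z": 0,"rx": 0,"ry": 0,"rz": 0,"gripper": 4.5},{"x": 0,"y": -3.8,"z": 0,"rx": 0,"ry": 0,"rz": 0,"gripper": 4.5},{"x": 0,"y": -5.6,"z": 0,"rx": 0,"ry": 0,"rz": 0,"gripper": 4.5},{"x": 0,"y": -7.2,"z": 0,"rx": 0,"ry": 0,"rz": 0,"gripper": 4.5},{"x": 0,"y": -8.2,"z": 0,"rx": 0,"ry": 0,"rz": 0,"gripper": 4.5},{"x": 0,"y": -8.4,"z": 0,"rx": 0,"ry": 0,"rz": 0,"gripper": 4.5},{"x": 0,"y": -8.4,"z": 0,"rx": 0,"ry": 0,"rz": 0,"gripper": 4.5}])

```text
time: 12.45
tool_pos: [0.477, -0.2475, 0.1329]
eef_rot: [-0.5, 0.5, -0.5, 0.5]
force: [0.6, 0.2, -1.9]
opening: 0.0513
```

jog_arm(increments=[{"x": -0.8,"y": 0,"z": 0,"rx": 0,"ry": 0,"rz": 0,"gripper": 4.5},{"x": -2.4,"y": 0,"z": 0,"rx": 0,"ry": 0,"rz": 0,"gripper": 4.5},{"x": -4.6,"y": 0,"z": 0,"rx": 0,"ry": 0,"rz": 0,"gripper": 4.5},{"x": -6.8,"y": 0,"z": 0,"rx": 0,"ry": 0,"rz": 0,"gripper": 4.5},{"x": -9,"y": 0,"z": 0,"rx": 0,"ry": 0,"rz": 0,"gripper": 4.5},{"x": -11.2,"y": 0,"z": 0,"rx": 0,"ry": 0,"rz": 0,"gripper": 4.5},{"x": -13.4,"y": 0,"z": 0,"rx": 0,"ry": 0,"rz": 0,"gripper": 4.5},{"x": -15.6,"y": 0,"z": 0,"rx": 0,"ry": 0,"rz": 0,"gripper": 4.5}])

```text
time: 13.25
tool_pos: [0.4763, -0.0897, 0.1321]
eef_rot: [-0.5, 0.5, -0.5, 0.499]
force: [1.4, 0.5, -0.5]
opening: 0.0508
```

jog_arm(increments=[{"x": -2.2,"y": 0,"z": 0,"rx": 0,"ry": 0,"rz": 0,"gripper": 4.5},{"x": -4.4,"y": 0,"z": 0,"rx": 0,"ry": 0,"rz": 0,"gripper": 4.5},{"x": -6.4,"y": 0,"z": 0,"rx": 0,"ry": 0,"rz": 0,"gripper": 4.5},{"x": -8,"y": 0,"z": 0,"rx": 0,"ry": 0,"rz": 0,"gripper": 4.5},{"x": -9,"y": 0,"z": 0,"rx": 0,"ry": 0,"rz": 0,"gripper": 4.5},{"x": -9.6,"y": 0,"z": 0,"rx": 0,"ry": 0,"rz": 0,"gripper": 4.5},{"x": -9.6,"y": 0,"z": 0,"rx": 0,"ry": 0,"rz": 0,"gripper": 4.5},{"x": -9.6,"y": 0,"z": 0,"rx": 0,"ry": 0,"rz": 0,"gripper": 4.5}])

```text
time: 14.05
tool_pos: [0.4769, 0.0037, 0.1327]
eef_rot: [-0.5, 0.5, -0.5, 0.5]
force: [1.0, -0.2, -0.8]
opening: 0.0508
```

jog_arm(increments=[{"x": 0,"y": 0.5,"z": 0,"rx": 0,"ry": 0,"rz": 0,"gripper": 4.5},{"x": 0,"y": 2,"z": 0,"rx": 0,"ry": 0,"rz": 0,"gripper": 4.5},{"x": 0,"y": 4,"z": 0,"rx": 0,"ry": 0,"rz": 0,"gripper": 4.5},{"x": 0,"y": 6,"z": 0,"rx": 0,"ry": 0,"rz": 0,"gripper": 4.5},{"x": 0,"y": 7.5,"z": 0,"rx": 0,"ry": 0,"rz": 0,"gripper": 4.5},{"x": 0,"y": 8.5,"z": 0,"rx": 0,"ry": 0,"rz": 0,"gripper": 4.5},{"x": 0,"y": 8.8,"z": 0,"rx": 0,"ry": 0,"rz": 0,"gripper": 4.5},{"x": 0,"y": 8.8,"z": 0,"rx": 0,"ry": 0,"rz": 0,"gripper": 4.5}])

```text
time: 14.85
tool_pos: [0.477, 0.0042, 0.0446]
eef_rot: [0.5, -0.5, 0.5, -0.5]
force: [0.2, -0.2, -1.6]
opening: 0.0509
```

```bash
python3 side.py s3; python3 -c "
import cv2; i=cv2.imread('pics/s3.png'); cv2.imwrite('pics/s3c.png',cv2.resize(i[150:390,150:470],None,fx=2,fy=2))"
```

```text
[0.4772 0.0043 0.045 ] [ 0.13 -0.54 -1.03] 0.0509367333187118 14.9
```

View pics/s3c.png

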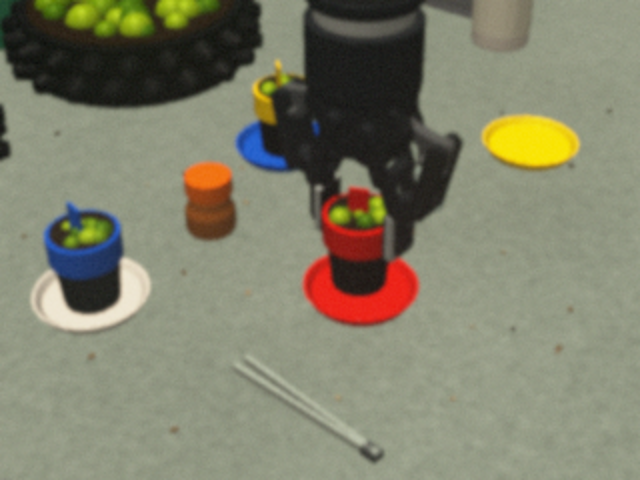

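The red pot hovers over the red saucer and the yellow saucer is empty. Lowering and releasing.

jog_arm(increments=[{"x": 0,"y": 0.3,"z": 0,"rx": 0,"ry": 0,"rz": 0,"gripper": 4.5},{"x": 0,"y": 0.6,"z": 0,"rx": 0,"ry": 0,"rz": 0,"gripper": 4.5},{"x": 0,"y": 0.8,"z": 0,"rx": 0,"ry": 0,"rz": 0,"gripper": 4.5},{"x": 0,"y": 0.9,"z": 0,"rx": 0,"ry": 0,"rz": 0,"gripper": 4.5},{"x": 0,"y": 1.0,"z": 0,"rx": 0,"ry": 0,"rz": 0,"gripper": 4.5},{"x": 0,"y": 1.1,"z": 0,"rx": 0,"ry": 0,"rz": 0,"gripper": 4.5},{"x": 0,"y": 1.15,"z": 0,"rx": 0,"ry": 0,"rz": 0,"gripper": 4.5},{"x": 0,"y": 1.15,"z": 0,"rx": 0,"ry": 0,"rz": 0,"gripper": 4.5}])

```text
time: 15.7
tool_pos: [0.477, 0.0045, 0.0339]
eef_rot: [0.5, -0.5, 0.5, -0.5]
force: [-0.8, -0.3, 7.0]
opening: 0.0505
```

jog_arm(increments=[{"x": 0,"y": 0,"z": 0,"rx": 0,"ry": 0,"rz": 0,"gripper": 5.3},{"x": 0,"y": 0,"z": 0,"rx": 0,"ry": 0,"rz": 0,"gripper": 5.6},{"x": 0,"y": 0,"z": 0,"rx": 0,"ry": 0,"rz": 0,"gripper": 6.2},{"x": 0,"y": 0,"z": 0,"rx": 0,"ry": 0,"rz": 0,"gripper": 7},{"x": 0,"y": 0,"z": 0,"rx": 0,"ry": 0,"rz": 0,"gripper": 8.5},{"x": 0,"y": 0,"z": 0,"rx": 0,"ry": 0,"rz": 0,"gripper": 8.5},{"x": 0,"y": 0,"z": 0,"rx": 0,"ry": 0,"rz": 0,"gripper": 8.5},{"x": 0,"y": 0,"z": 0,"rx": 0,"ry": 0,"rz": 0,"gripper": 8.5}])

```text
time: 16.5
tool_pos: [0.477, 0.0045, 0.0333]
eef_rot: [-0.5, 0.5, -0.5, 0.5]
force: [0.4, -0.3, -0.4]
opening: 0.0847
```

jog_arm(increments=[{"x": 0,"y": -1,"z": 0,"rx": 0,"ry": 0,"rz": 0,"gripper": 8.5},{"x": 0,"y": -3,"z": 0,"rx": 0,"ry": 0,"rz": 0,"gripper": 8.5},{"x": 0,"y": -6,"z": 0,"rx": 0,"ry": 0,"rz": 0,"gripper": 8.5},{"x": 0,"y": -9,"z": 0,"rx": 0,"ry": 0,"rz": 0,"gripper": 8.5},{"x": 0,"y": -12,"z": 0,"rx": 0,"ry": 0,"rz": 0,"gripper": 8.5},{"x": 0,"y": -15,"z": 0,"rx": 0,"ry": 0,"rz": 0,"gripper": 8.5},{"x": 0,"y": -18,"z": 0,"rx": 0,"ry": 0,"rz": 0,"gripper": 8.5},{"x": 0,"y": -19,"z": 0,"rx": 0,"ry": 0,"rz": 0,"gripper": 8.5}])

```text
time: 17.3
tool_pos: [0.4782, 0.0045, 0.2266]
eef_rot: [0.501, -0.498, 0.499, -0.501]
force: [1.1, 0.2, -0.5]
opening: 0.0848
```

```bash
python3 w.py w6 "[('pot','red',.477,.0045,.045,.066,.025),('saucer','red',.477,.0045,-.003,.014,.04)]"
```

```text
[0.4782 0.0045 0.2266] [ 0.501 -0.498  0.499 -0.501] 17.3 0.0848 [ 1.1   0.25 -0.54]
pot enc [0.4757 0.0072] 0.0267 fit [0.4753 0.0062] 0.0011 972 z [0.051 0.063]
saucer enc [0.4748 0.0041] 0.0418 fit [ 0.4751 -0.0023] 0.0044 2606 z [0.002 0.01 ]
```

jog_arm(increments=[{"x": 0.7,"y": 0,"z": 1,"rx": 0,"ry": 0,"rz": 0,"gripper": 8.5},{"x": 2.2,"y": 0,"z": 3,"rx": 0,"ry": 0,"rz": 0,"gripper": 8.5},{"x": 4.4,"y": 0,"z": 6,"rx": 0,"ry": 0,"rz": 0,"gripper": 8.5},{"x": 6.6,"y": 0,"z": 9,"rx": 0,"ry": 0,"rz": 0,"gripper": 8.5},{"x": 8.8,"y": 0,"z": 12,"rx": 0,"ry": 0,"rz": 0,"gripper": 8.5},{"x": 10.8,"y": 0,"z": 14.8,"rx": 0,"ry": 0,"rz": 0,"gripper": 8.5},{"x": 12,"y": 0,"z": 16.5,"rx": 0,"ry": 0,"rz": 0,"gripper": 8.5},{"x": 12.2,"y": 0,"z": 16.8,"rx": 0,"ry": 0,"rz": 0,"gripper": 8.5}])

```text
time: 18.15
tool_pos: [0.646, -0.1208, 0.2206]
eef_rot: [0.498, -0.5, 0.501, -0.501]
force: [-0.1, 0.3, 0.5]
opening: 0.085
```

```bash
sleep 0; python3 w.py w7 "[('pot','yellow',.6447,-.118,.045,.066,.025),('saucer','blue',.6455,-.114,-.003,.014,.04)]"
python3 - <<'E'
from m2 import *
for n in ['scene','side']:
    c=cam(n); im,d=ctrl.snapshot(n); P=cloud(c,d)
    m=hue(im,'yellow')&(np.hypot(P[...,0]-.474,P[...,1]+.244)<.06)&(P[...,2]<.02)
    v,u=np.nonzero(m); q=np.array([ray(c,e,.01)[:2] for e in zip(u,v)],np.float32); print(n,len(u),cv2.minEnclosingCircle(q) if len(u) else '')
E
```

```text
[ 0.646  -0.1208  0.2206] [ 0.498 -0.5    0.501 -0.501] 18.15 0.085 [-0.09  0.25  0.48]
pot enc [ 0.6424 -0.1168] 0.0267 fit [ 0.6423 -0.1176] 0.002 1298 z [0.056 0.064]
saucer enc [ 0.643  -0.1151] 0.0416 fit [ 0.6426 -0.1248] 0.0047 2673 z [0.003 0.01 ]
scene 802 ((0.47566092014312744, -0.24493961036205292), 0.04410065710544586)
side 1015 ((0.4738066494464874, -0.24380779266357422), 0.045500483363866806)
```

View pics/w7.png

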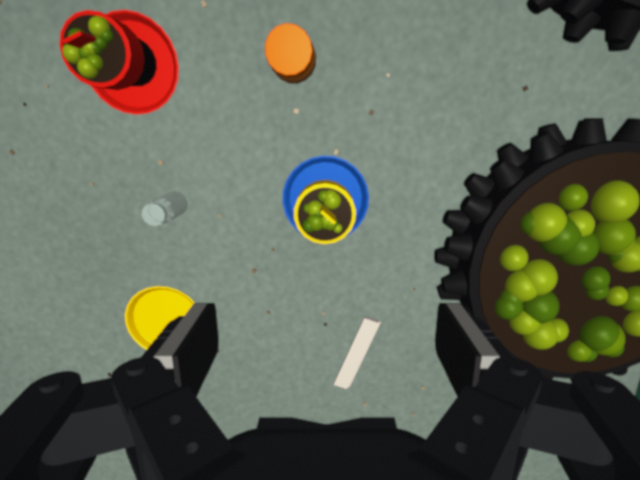

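The yellow pot is at (325,212) in the blue saucer, between the jaws; the planter edge (440,240) is clear of them. The red pot checks out within 3 mm of its saucer's centre. Picking up the yellow pot.

jog_arm(increments=[{"x": 0,"y": 2,"z": -0.1,"rx": 0,"ry": 0,"rz": 0,"gripper": 8.5},{"x": 0,"y": 5,"z": -0.1,"rx": 0,"ry": 0,"rz": 0,"gripper": 8.5},{"x": 0,"y": 8.5,"z": -0.1,"rx": 0,"ry": 0,"rz": 0,"gripper": 8.5},{"x": 0,"y": 12,"z": -0.1,"rx": 0,"ry": 0,"rz": 0,"gripper": 8.5},{"x": 0,"y": 15,"z": -0.1,"rx": 0,"ry": 0,"rz": 0,"gripper": 8.5},{"x": 0,"y": 17.2,"z": -0.1,"rx": 0,"ry": 0,"rz": 0,"gripper": 8.5},{"x": 0,"y": 18.6,"z": -0.1,"rx": 0,"ry": 0,"rz": 0,"gripper": 8.5},{"x": 0,"y": 19,"z": -0.1,"rx": 0,"ry": 0,"rz": 0,"gripper": 8.5}])

```text
time: 19.1
tool_pos: [0.6424, -0.1164, 0.0319]
eef_rot: [-0.5, 0.501, -0.501, 0.499]
force: [0.5, -0.5, 0.2]
opening: 0.0847
```

jog_arm(increments=[{"x": 0,"y": 0,"z": 0,"rx": 0,"ry": 0,"rz": 0,"gripper": 6.2},{"x": 0,"y": 0,"z": 0,"rx": 0,"ry": 0,"rz": 0,"gripper": 5.8},{"x": 0,"y": 0,"z": 0,"rx": 0,"ry": 0,"rz": 0,"gripper": 5.5},{"x": 0,"y": 0,"z": 0,"rx": 0,"ry": 0,"rz": 0,"gripper": 5.2},{"x": 0,"y": 0,"z": 0,"rx": 0,"ry": 0,"rz": 0,"gripper": 4.8},{"x": 0,"y": 0,"z": 0,"rx": 0,"ry": 0,"rz": 0,"gripper": 4.5},{"x": 0,"y": 0,"z": 0,"rx": 0,"ry": 0,"rz": 0,"gripper": 4.5},{"x": 0,"y": 0,"z": 0,"rx": 0,"ry": 0,"rz": 0,"gripper": 4.5}], newtons=40)

```text
time: 19.9
tool_pos: [0.6446, -0.1176, 0.0346]
eef_rot: [-0.5, 0.5, -0.5, 0.5]
force: [-0.9, 0.1, 5.3]
opening: 0.0508
```

jog_arm(increments=[{"x": 0,"y": -0.2,"z": 0,"rx": 0,"ry": 0,"rz": 0,"gripper": 4.5},{"x": 0,"y": -0.6,"z": 0,"rx": 0,"ry": 0,"rz": 0,"gripper": 4.5},{"x": 0,"y": -1.2,"z": 0,"rx": 0,"ry": 0,"rz": 0,"gripper": 4.5},{"x": 0,"y": -1.6,"z": 0,"rx": 0,"ry": 0,"rz": 0,"gripper": 4.5},{"x": 0,"y": -1.6,"z": 0,"rx": 0,"ry": 0,"rz": 0,"gripper": 4.5},{"x": 0,"y": -1.6,"z": 0,"rx": 0,"ry": 0,"rz": 0,"gripper": 4.5},{"x": 0,"y": -1.6,"z": 0,"rx": 0,"ry": 0,"rz": 0,"gripper": 4.5},{"x": 0,"y": -1.6,"z": 0,"rx": 0,"ry": 0,"rz": 0,"gripper": 4.5}])

```text
time: 20.7
tool_pos: [0.6438, -0.1174, 0.0491]
eef_rot: [0.5, -0.5, 0.5, -0.5]
force: [-1.2, -0.2, -0.8]
opening: 0.0509
```

jog_arm(increments=[{"x": 0,"y": -0.6,"z": 0,"rx": 0,"ry": 0,"rz": 0,"gripper": 4.5},{"x": 0,"y": -2,"z": 0,"rx": 0,"ry": 0,"rz": 0,"gripper": 4.5},{"x": 0,"y": -3.8,"z": 0,"rx": 0,"ry": 0,"rz": 0,"gripper": 4.5},{"x": 0,"y": -5.6,"z": 0,"rx": 0,"ry": 0,"rz": 0,"gripper": 4.5},{"x": 0,"y": -7.2,"z": 0,"rx": 0,"ry": 0,"rz": 0,"gripper": 4.5},{"x": 0,"y": -8.2,"z": 0,"rx": 0,"ry": 0,"rz": 0,"gripper": 4.5},{"x": 0,"y": -8.4,"z": 0,"rx": 0,"ry": 0,"rz": 0,"gripper": 4.5},{"x": 0,"y": -8.4,"z": 0,"rx": 0,"ry": 0,"rz": 0,"gripper": 4.5}])

```text
time: 21.5
tool_pos: [0.644, -0.1175, 0.1336]
eef_rot: [-0.5, 0.5, -0.5, 0.5]
force: [-0.8, 0.1, -0.8]
opening: 0.0508
```

jog_arm(increments=[{"x": 0.6,"y": 0,"z": -0.8,"rx": 0,"ry": 0,"rz": 0,"gripper": 4.5},{"x": 1.8,"y": 0,"z": -2.4,"rx": 0,"ry": 0,"rz": 0,"gripper": 4.5},{"x": 3.3,"y": 0,"z": -4.4,"rx": 0,"ry": 0,"rz": 0,"gripper": 4.5},{"x": 4.8,"y": 0,"z": -6.4,"rx": 0,"ry": 0,"rz": 0,"gripper": 4.5},{"x": 6.3,"y": 0,"z": -8.4,"rx": 0,"ry": 0,"rz": 0,"gripper": 4.5},{"x": 7.8,"y": 0,"z": -10.4,"rx": 0,"ry": 0,"rz": 0,"gripper": 4.5},{"x": 9.3,"y": 0,"z": -12.4,"rx": 0,"ry": 0,"rz": 0,"gripper": 4.5},{"x": 10.6,"y": 0,"z": -14.2,"rx": 0,"ry": 0,"rz": 0,"gripper": 4.5}])

```text
time: 22.3
tool_pos: [0.4994, -0.2247, 0.1325]
eef_rot: [0.499, -0.5, 0.501, -0.5]
force: [0.6, 0.1, -0.3]
opening: 0.0509
```

jog_arm(increments=[{"x": 1.1,"y": 0,"z": -1.4,"rx": 0,"ry": 0,"rz": 0,"gripper": 4.5},{"x": 1.8,"y": 0,"z": -2.3,"rx": 0,"ry": 0,"rz": 0,"gripper": 4.5},{"x": 2.1,"y": 0,"z": -2.7,"rx": 0,"ry": 0,"rz": 0,"gripper": 4.5},{"x": 2.1,"y": 0,"z": -2.75,"rx": 0,"ry": 0,"rz": 0,"gripper": 4.5},{"x": 2.1,"y": 0.5,"z": -2.75,"rx": 0,"ry": 0,"rz": 0,"gripper": 4.5},{"x": 2.1,"y": 2,"z": -2.75,"rx": 0,"ry": 0,"rz": 0,"gripper": 4.5},{"x": 2.1,"y": 3.5,"z": -2.75,"rx": 0,"ry": 0,"rz": 0,"gripper": 4.5},{"x": 2.1,"y": 5,"z": -2.75,"rx": 0,"ry": 0,"rz": 0,"gripper": 4.5}])

```text
time: 23.1
tool_pos: [0.4758, -0.2434, 0.0825]
eef_rot: [0.501, -0.5, 0.499, -0.5]
force: [-0.4, 0.1, -1.0]
opening: 0.0509
```

jog_arm(increments=[{"x": 0,"y": 1.5,"z": 0,"rx": 0,"ry": 0,"rz": 0,"gripper": 4.5},{"x": 0,"y": 2.7,"z": 0,"rx": 0,"ry": 0,"rz": 0,"gripper": 4.5},{"x": 0,"y": 3.5,"z": 0,"rx": 0,"ry": 0,"rz": 0,"gripper": 4.5},{"x": 0,"y": 3.8,"z": 0,"rx": 0,"ry": 0,"rz": 0,"gripper": 4.5},{"x": 0,"y": 3.8,"z": 0,"rx": 0,"ry": 0,"rz": 0,"gripper": 4.5},{"x": 0,"y": 3.8,"z": 0,"rx": 0,"ry": 0,"rz": 0,"gripper": 4.5},{"x": 0,"y": 3.8,"z": 0,"rx": 0,"ry": 0,"rz": 0,"gripper": 4.5},{"x": 0,"y": 3.8,"z": 0,"rx": 0,"ry": 0,"rz": 0,"gripper": 4.5}])

```text
time: 23.9
tool_pos: [0.4748, -0.2447, 0.0458]
eef_rot: [-0.5, 0.5, -0.5, 0.5]
force: [-0.1, 1.3, -1.8]
opening: 0.051
```

```bash
python3 side.py s4; python3 -c "
import cv2; i=cv2.imread('pics/s4.png'); cv2.imwrite('pics/s4c.png',cv2.resize(i[100:340,200:520],None,fx=2,fy=2))"
```

```text
[ 0.4748 -0.2446  0.0457] [ 0.57  0.28 -0.31] 0.050642279842255486 23.95
```

View pics/s4c.png

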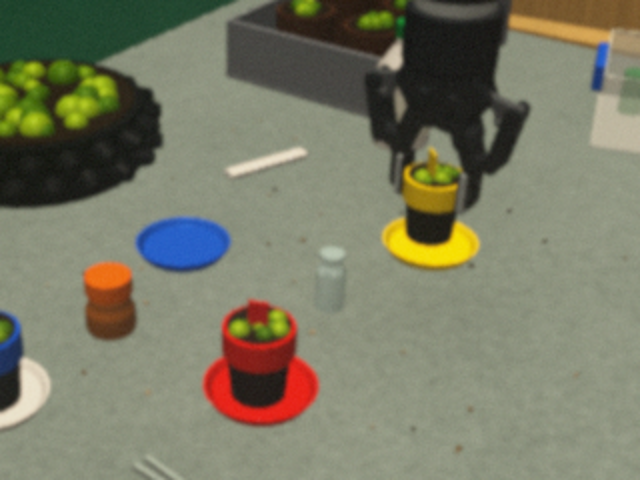

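The yellow pot is centred over the yellow saucer, the red pot stands in the red saucer and the blue saucer is empty. Lowering.

jog_arm(increments=[{"x": 0,"y": 0.3,"z": 0,"rx": 0,"ry": 0,"rz": 0,"gripper": 4.5},{"x": 0,"y": 0.6,"z": 0,"rx": 0,"ry": 0,"rz": 0,"gripper": 4.5},{"x": 0,"y": 0.8,"z": 0,"rx": 0,"ry": 0,"rz": 0,"gripper": 4.5},{"x": 0,"y": 0.9,"z": 0,"rx": 0,"ry": 0,"rz": 0,"gripper": 4.5},{"x": 0,"y": 1.0,"z": 0,"rx": 0,"ry": 0,"rz": 0,"gripper": 4.5},{"x": 0,"y": 1.1,"z": 0,"rx": 0,"ry": 0,"rz": 0,"gripper": 4.5},{"x": 0,"y": 1.15,"z": 0,"rx": 0,"ry": 0,"rz": 0,"gripper": 4.5},{"x": 0,"y": 1.15,"z": 0,"rx": 0,"ry": 0,"rz": 0,"gripper": 4.5}])

```text
time: 24.75
tool_pos: [0.4745, -0.2445, 0.0345]
eef_rot: [-0.5, 0.5, -0.5, 0.5]
force: [-0.8, 0.8, 5.9]
opening: 0.051
```

jog_arm(increments=[{"x": 0,"y": 0,"z": 0,"rx": 0,"ry": 0,"rz": 0,"gripper": 5.3},{"x": 0,"y": 0,"z": 0,"rx": 0,"ry": 0,"rz": 0,"gripper": 5.6},{"x": 0,"y": 0,"z": 0,"rx": 0,"ry": 0,"rz": 0,"gripper": 6.2},{"x": 0,"y": 0,"z": 0,"rx": 0,"ry": 0,"rz": 0,"gripper": 7},{"x": 0,"y": 0,"z": 0,"rx": 0,"ry": 0,"rz": 0,"gripper": 8.5},{"x": 0,"y": 0,"z": 0,"rx": 0,"ry": 0,"rz": 0,"gripper": 8.5},{"x": 0,"y": 0,"z": 0,"rx": 0,"ry": 0,"rz": 0,"gripper": 8.5},{"x": 0,"y": 0,"z": 0,"rx": 0,"ry": 0,"rz": 0,"gripper": 8.5}])

```text
time: 25.55
tool_pos: [0.4745, -0.2445, 0.0338]
eef_rot: [0.5, -0.5, 0.5, -0.5]
force: [0.2, -0.7, -0.5]
opening: 0.0849
```

jog_arm(increments=[{"x": 0,"y": -1,"z": 0,"rx": 0,"ry": 0,"rz": 0,"gripper": 8.5},{"x": 0,"y": -3,"z": 0,"rx": 0,"ry": 0,"rz": 0,"gripper": 8.5},{"x": 0,"y": -6,"z": 0,"rx": 0,"ry": 0,"rz": 0,"gripper": 8.5},{"x": 0,"y": -9,"z": 0,"rx": 0,"ry": 0,"rz": 0,"gripper": 8.5},{"x": 0,"y": -12,"z": 0,"rx": 0,"ry": 0,"rz": 0,"gripper": 8.5},{"x": 0,"y": -15,"z": 0,"rx": 0,"ry": 0,"rz": 0,"gripper": 8.5},{"x": 0,"y": -18,"z": 0,"rx": 0,"ry": 0,"rz": 0,"gripper": 8.5},{"x": 0,"y": -19,"z": 0,"rx": 0,"ry": 0,"rz": 0,"gripper": 8.5}])

```text
time: 26.35
tool_pos: [0.4759, -0.2451, 0.2274]
eef_rot: [-0.501, 0.499, -0.498, 0.502]
force: [-0.7, -0.3, 0.1]
opening: 0.0852
```

```bash
python3 w.py w8 "[('pot','yellow',.4745,-.2445,.045,.066,.025),('saucer','yellow',.4745,-.2445,-.003,.014,.04)]"
```

```text
[ 0.4759 -0.2451  0.2274] [-0.501  0.499 -0.498  0.502] 26.35 0.0852 [-0.74 -0.26  0.12]
pot enc [ 0.4733 -0.2434] 0.027 fit [ 0.4728 -0.2445] 0.0019 1332 z [0.054 0.064]
saucer enc [ 0.4711 -0.2463] 0.0421 fit [ 0.4723 -0.2531] 0.0044 2629 z [0.002 0.01 ]
```

jog_arm(increments=[{"x": -1,"y": 0,"z": 0.4,"rx": 0,"ry": 0,"rz": 0,"gripper": 8.5},{"x": -3.5,"y": 0,"z": 1.4,"rx": 0,"ry": 0,"rz": 0,"gripper": 8.5},{"x": -7,"y": 0,"z": 2.8,"rx": 0,"ry": 0,"rz": 0,"gripper": 8.5},{"x": -10.5,"y": 0,"z": 4.2,"rx": 0,"ry": 0,"rz": 0,"gripper": 8.5},{"x": -14,"y": 0,"z": 5.6,"rx": 0,"ry": 0,"rz": 0,"gripper": 8.5},{"x": -17.5,"y": 0,"z": 7,"rx": 0,"ry": 0,"rz": 0,"gripper": 8.5},{"x": -21,"y": 0,"z": 8.4,"rx": 0,"ry": 0,"rz": 0,"gripper": 8.5},{"x": -24.5,"y": 0,"z": 9.8,"rx": 0,"ry": 0,"rz": 0,"gripper": 8.5}])

```text
time: 27.2
tool_pos: [0.5716, 0.0031, 0.2219]
eef_rot: [-0.499, 0.501, -0.501, 0.499]
force: [0.0, 0.6, -0.0]
opening: 0.0853
```

jog_arm(increments=[{"x": -3.5,"y": 0,"z": 1.4,"rx": 0,"ry": 0,"rz": 0,"gripper": 8.5},{"x": -6.5,"y": 0,"z": 2.7,"rx": 0,"ry": 0,"rz": 0,"gripper": 8.5},{"x": -9,"y": 0,"z": 3.7,"rx": 0,"ry": 0,"rz": 0,"gripper": 8.5},{"x": -11,"y": 0,"z": 4.6,"rx": 0,"ry": 0,"rz": 0,"gripper": 8.5},{"x": -12.1,"y": 0,"z": 5.1,"rx": 0,"ry": 0,"rz": 0,"gripper": 8.5},{"x": -12.4,"y": 0,"z": 5.2,"rx": 0,"ry": 0,"rz": 0,"gripper": 8.5},{"x": -12.4,"y": 0,"z": 5.2,"rx": 0,"ry": 0,"rz": 0,"gripper": 8.5},{"x": -12.4,"y": 0,"z": 5.2,"rx": 0,"ry": 0,"rz": 0,"gripper": 8.5}])

```text
time: 28.0
tool_pos: [0.624, 0.1227, 0.2234]
eef_rot: [-0.499, 0.5, -0.5, 0.501]
force: [-0.9, 0.1, -0.4]
opening: 0.0847
```

```bash
python3 w.py w9 "[('pot','blue',.625,.1245,.045,.066,.025)]"
```

```text
[0.624  0.1227 0.2234] [-0.499  0.5   -0.5    0.501] 28.0 0.0847 [-0.88  0.13 -0.41]
pot enc [0.6237 0.1254] 0.0265 fit [0.6235 0.1245] 0.0011 807 z [0.056 0.063]
```

The yellow pot is about 3 mm from its saucer's centre, and the blue pot is where I left it. Picking up the blue pot.

jog_arm(increments=[{"x": 0,"y": 2,"z": 0,"rx": 0,"ry": 0,"rz": 0,"gripper": 8.5},{"x": 0,"y": 5,"z": 0,"rx": 0,"ry": 0,"rz": 0,"gripper": 8.5},{"x": 0,"y": 8.5,"z": 0,"rx": 0,"ry": 0,"rz": 0,"gripper": 8.5},{"x": 0,"y": 12,"z": 0,"rx": 0,"ry": 0,"rz": 0,"gripper": 8.5},{"x": 0,"y": 15,"z": 0,"rx": 0,"ry": 0,"rz": 0,"gripper": 8.5},{"x": 0,"y": 17.2,"z": 0,"rx": 0,"ry": 0,"rz": 0,"gripper": 8.5},{"x": 0,"y": 18.6,"z": 0,"rx": 0,"ry": 0,"rz": 0,"gripper": 8.5},{"x": 0,"y": 19,"z": 0,"rx": 0,"ry": 0,"rz": 0,"gripper": 8.5}])

```text
time: 28.85
tool_pos: [0.6237, 0.1234, 0.0326]
eef_rot: [-0.499, 0.501, -0.501, 0.5]
force: [0.8, 0.3, 0.1]
opening: 0.0849
```

jog_arm(increments=[{"x": 0,"y": 0,"z": 0,"rx": 0,"ry": 0,"rz": 0,"gripper": 6.2},{"x": 0,"y": 0,"z": 0,"rx": 0,"ry": 0,"rz": 0,"gripper": 5.8},{"x": 0,"y": 0,"z": 0,"rx": 0,"ry": 0,"rz": 0,"gripper": 5.5},{"x": 0,"y": 0,"z": 0,"rx": 0,"ry": 0,"rz": 0,"gripper": 5.2},{"x": 0,"y": 0,"z": 0,"rx": 0,"ry": 0,"rz": 0,"gripper": 4.8},{"x": 0,"y": 0,"z": 0,"rx": 0,"ry": 0,"rz": 0,"gripper": 4.5},{"x": 0,"y": 0,"z": 0,"rx": 0,"ry": 0,"rz": 0,"gripper": 4.5},{"x": 0,"y": 0,"z": 0,"rx": 0,"ry": 0,"rz": 0,"gripper": 4.5}], newtons=40)

```text
time: 29.65
tool_pos: [0.6252, 0.1247, 0.0351]
eef_rot: [0.501, -0.499, 0.5, -0.5]
force: [-0.8, -1.1, 5.0]
opening: 0.051
```

jog_arm(increments=[{"x": 0,"y": -0.2,"z": 0,"rx": 0,"ry": 0,"rz": 0,"gripper": 4.5},{"x": 0,"y": -0.6,"z": 0,"rx": 0,"ry": 0,"rz": 0,"gripper": 4.5},{"x": 0,"y": -1.2,"z": 0,"rx": 0,"ry": 0,"rz": 0,"gripper": 4.5},{"x": 0,"y": -1.6,"z": 0,"rx": 0,"ry": 0,"rz": 0,"gripper": 4.5},{"x": 0,"y": -1.6,"z": 0,"rx": 0,"ry": 0,"rz": 0,"gripper": 4.5},{"x": 0,"y": -1.6,"z": 0,"rx": 0,"ry": 0,"rz": 0,"gripper": 4.5},{"x": 0,"y": -1.6,"z": 0,"rx": 0,"ry": 0,"rz": 0,"gripper": 4.5},{"x": 0,"y": -1.6,"z": 0,"rx": 0,"ry": 0,"rz": 0,"gripper": 4.5}])

```text
time: 30.45
tool_pos: [0.6243, 0.1245, 0.0496]
eef_rot: [-0.5, 0.5, -0.5, 0.5]
force: [-0.6, 0.2, -1.6]
opening: 0.0512
```

jog_arm(increments=[{"x": 0,"y": -0.6,"z": 0,"rx": 0,"ry": 0,"rz": 0,"gripper": 4.5},{"x": 0,"y": -2,"z": 0,"rx": 0,"ry": 0,"rz": 0,"gripper": 4.5},{"x": 0,"y": -3.8,"z": 0,"rx": 0,"ry": 0,"rz": 0,"gripper": 4.5},{"x": 0,"y": -5.6,"z": 0,"rx": 0,"ry": 0,"rz": 0,"gripper": 4.5},{"x": 0,"y": -7.2,"z": 0,"rx": 0,"ry": 0,"rz": 0,"gripper": 4.5},{"x": 0,"y": -8.2,"z": 0,"rx": 0,"ry": 0,"rz": 0,"gripper": 4.5},{"x": 0,"y": -8.4,"z": 0,"rx": 0,"ry": 0,"rz": 0,"gripper": 4.5},{"x": 0,"y": -8.4,"z": 0,"rx": 0,"ry": 0,"rz": 0,"gripper": 4.5}])

```text
time: 31.25
tool_pos: [0.6246, 0.1245, 0.1342]
eef_rot: [0.5, -0.5, 0.5, -0.5]
force: [0.0, 1.3, -1.4]
opening: 0.0507
```

jog_arm(increments=[{"x": 0.8,"y": 0,"z": 0.1,"rx": 0,"ry": 0,"rz": 0,"gripper": 4.5},{"x": 2.4,"y": 0,"z": 0.2,"rx": 0,"ry": 0,"rz": 0,"gripper": 4.5},{"x": 4.6,"y": 0,"z": 0.4,"rx": 0,"ry": 0,"rz": 0,"gripper": 4.5},{"x": 6.8,"y": 0,"z": 0.6,"rx": 0,"ry": 0,"rz": 0,"gripper": 4.5},{"x": 9,"y": 0,"z": 0.8,"rx": 0,"ry": 0,"rz": 0,"gripper": 4.5},{"x": 11.2,"y": 0,"z": 1,"rx": 0,"ry": 0,"rz": 0,"gripper": 4.5},{"x": 13.4,"y": 0,"z": 1.2,"rx": 0,"ry": 0,"rz": 0,"gripper": 4.5},{"x": 15.6,"y": 0,"z": 1.4,"rx": 0,"ry": 0,"rz": 0,"gripper": 4.5}])

```text
time: 32.05
tool_pos: [0.6378, -0.0348, 0.133]
eef_rot: [0.499, -0.5, 0.501, -0.5]
force: [0.1, -0.1, -2.0]
opening: 0.0505
```

jog_arm(increments=[{"x": 2.2,"y": 0,"z": 0.2,"rx": 0,"ry": 0,"rz": 0,"gripper": 4.5},{"x": 4.4,"y": 0,"z": 0.4,"rx": 0,"ry": 0,"rz": 0,"gripper": 4.5},{"x": 6.2,"y": 0,"z": 0.55,"rx": 0,"ry": 0,"rz": 0,"gripper": 4.5},{"x": 7.4,"y": 0,"z": 0.65,"rx": 0,"ry": 0,"rz": 0,"gripper": 4.5},{"x": 8.1,"y": 0,"z": 0.65,"rx": 0,"ry": 0,"rz": 0,"gripper": 4.5},{"x": 8.3,"y": 0,"z": 0.65,"rx": 0,"ry": 0,"rz": 0,"gripper": 4.5},{"x": 8.3,"y": 0,"z": 0.65,"rx": 0,"ry": 0,"rz": 0,"gripper": 4.5},{"x": 8.3,"y": 0,"z": 0.65,"rx": 0,"ry": 0,"rz": 0,"gripper": 4.5}])

```text
time: 32.85
tool_pos: [0.6451, -0.1128, 0.1339]
eef_rot: [0.501, -0.5, 0.5, -0.499]
force: [0.2, 0.3, -2.0]
opening: 0.0508
```

jog_arm(increments=[{"x": 0,"y": 0.5,"z": 0,"rx": 0,"ry": 0,"rz": 0,"gripper": 4.5},{"x": 0,"y": 2,"z": 0,"rx": 0,"ry": 0,"rz": 0,"gripper": 4.5},{"x": 0,"y": 4,"z": 0,"rx": 0,"ry": 0,"rz": 0,"gripper": 4.5},{"x": 0,"y": 6,"z": 0,"rx": 0,"ry": 0,"rz": 0,"gripper": 4.5},{"x": 0,"y": 7.5,"z": 0,"rx": 0,"ry": 0,"rz": 0,"gripper": 4.5},{"x": 0,"y": 8.5,"z": 0,"rx": 0,"ry": 0,"rz": 0,"gripper": 4.5},{"x": 0,"y": 8.8,"z": 0,"rx": 0,"ry": 0,"rz": 0,"gripper": 4.5},{"x": 0,"y": 8.8,"z": 0,"rx": 0,"ry": 0,"rz": 0,"gripper": 4.5}])

```text
time: 33.65
tool_pos: [0.6451, -0.1144, 0.0455]
eef_rot: [-0.5, 0.5, -0.5, 0.5]
force: [0.3, 0.1, -0.2]
opening: 0.0509
```

```bash
python3 side.py s5; python3 -c "
import cv2; i=cv2.imread('pics/s5.png'); cv2.imwrite('pics/s5c.png',cv2.resize(i[120:360,140:460],None,fx=2,fy=2))"
```

```text
[ 0.6455 -0.1145  0.0462] [ 0.12 -0.27 -1.23] 0.051105034579871936 33.7
```

View pics/s5c.png

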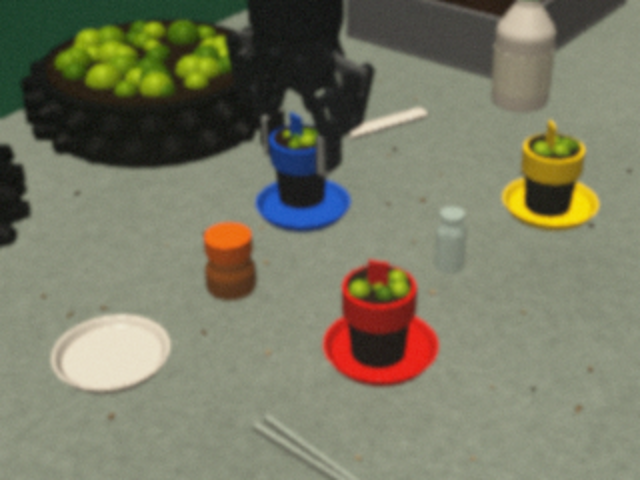

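The blue pot is over the blue saucer, the white saucer is empty, and the other pots are in place. Lowering.

jog_arm(increments=[{"x": 0,"y": 0.3,"z": 0,"rx": 0,"ry": 0,"rz": 0,"gripper": 4.5},{"x": 0,"y": 0.6,"z": 0,"rx": 0,"ry": 0,"rz": 0,"gripper": 4.5},{"x": 0,"y": 0.8,"z": 0,"rx": 0,"ry": 0,"rz": 0,"gripper": 4.5},{"x": 0,"y": 0.9,"z": 0,"rx": 0,"ry": 0,"rz": 0,"gripper": 4.5},{"x": 0,"y": 1.0,"z": 0,"rx": 0,"ry": 0,"rz": 0,"gripper": 4.5},{"x": 0,"y": 1.1,"z": 0,"rx": 0,"ry": 0,"rz": 0,"gripper": 4.5},{"x": 0,"y": 1.15,"z": 0,"rx": 0,"ry": 0,"rz": 0,"gripper": 4.5},{"x": 0,"y": 1.15,"z": 0,"rx": 0,"ry": 0,"rz": 0,"gripper": 4.5}])

```text
time: 34.5
tool_pos: [0.6451, -0.1145, 0.0352]
eef_rot: [-0.5, 0.5, -0.5, 0.5]
force: [-2.0, 0.6, 5.2]
opening: 0.0509
```

jog_arm(increments=[{"x": 0,"y": 0,"z": 0,"rx": 0,"ry": 0,"rz": 0,"gripper": 5.3},{"x": 0,"y": 0,"z": 0,"rx": 0,"ry": 0,"rz": 0,"gripper": 5.6},{"x": 0,"y": 0,"z": 0,"rx": 0,"ry": 0,"rz": 0,"gripper": 6.2},{"x": 0,"y": 0,"z": 0,"rx": 0,"ry": 0,"rz": 0,"gripper": 7},{"x": 0,"y": 0,"z": 0,"rx": 0,"ry": 0,"rz": 0,"gripper": 8.5},{"x": 0,"y": 0,"z": 0,"rx": 0,"ry": 0,"rz": 0,"gripper": 8.5},{"x": 0,"y": 0,"z": 0,"rx": 0,"ry": 0,"rz": 0,"gripper": 8.5},{"x": 0,"y": 0,"z": 0,"rx": 0,"ry": 0,"rz": 0,"gripper": 8.5}])

```text
time: 35.3
tool_pos: [0.645, -0.1145, 0.0343]
eef_rot: [0.5, -0.5, 0.5, -0.5]
force: [0.4, 0.4, 0.3]
opening: 0.0852
```

jog_arm(increments=[{"x": 0,"y": -1,"z": 0,"rx": 0,"ry": 0,"rz": 0,"gripper": 8.5},{"x": 0,"y": -3,"z": 0,"rx": 0,"ry": 0,"rz": 0,"gripper": 8.5},{"x": 0,"y": -6,"z": 0,"rx": 0,"ry": 0,"rz": 0,"gripper": 8.5},{"x": 0,"y": -9,"z": 0,"rx": 0,"ry": 0,"rz": 0,"gripper": 8.5},{"x": 0,"y": -12,"z": 0,"rx": 0,"ry": 0,"rz": 0,"gripper": 8.5},{"x": 0,"y": -15,"z": 0,"rx": 0,"ry": 0,"rz": 0,"gripper": 8.5},{"x": 0,"y": -18,"z": 0,"rx": 0,"ry": 0,"rz": 0,"gripper": 8.5},{"x": 0,"y": -19,"z": 0,"rx": 0,"ry": 0,"rz": 0,"gripper": 8.5}])

```text
time: 36.1
tool_pos: [0.647, -0.1146, 0.2287]
eef_rot: [-0.502, 0.498, -0.498, 0.502]
force: [0.6, -0.1, 0.1]
opening: 0.0851
```

jog_arm(increments=[{"x": -1,"y": 0,"z": 0,"rx": 0,"ry": 0,"rz": 0,"gripper": 8.5},{"x": -3,"y": 0,"z": 0,"rx": 0,"ry": 0,"rz": 0,"gripper": 8.5},{"x": -6,"y": 0,"z": 0,"rx": 0,"ry": 0,"rz": 0,"gripper": 8.5},{"x": -8,"y": 0,"z": 0,"rx": 0,"ry": 0,"rz": 0,"gripper": 8.5},{"x": -9,"y": 0,"z": 0,"rx": 0,"ry": 0,"rz": 0,"gripper": 8.5},{"x": -9.5,"y": 0,"z": 0,"rx": 0,"ry": 0,"rz": 0,"gripper": 8.5},{"x": -9.5,"y": 0,"z": 0,"rx": 0,"ry": 0,"rz": 0,"gripper": 8.5},{"x": -9.5,"y": 0,"z": 0,"rx": 0,"ry": 0,"rz": 0,"gripper": 8.5}])

```text
time: 36.9
tool_pos: [0.6449, -0.0211, 0.2239]
eef_rot: [-0.499, 0.5, -0.5, 0.501]
force: [0.2, -0.5, 0.3]
opening: 0.0847
```

```bash
python3 w.py w10 "[('potB','blue',.645,-.1145,.045,.066,.025)]"
python3 - <<'E'
from m2 import *
G={'red':(.477,.0045),'blue':(.645,-.1145),'yellow':(.4745,-.2445)}
for n in ['scene','side']:
    c=cam(n); im,d=ctrl.snapshot(n); save('end_'+n,im); P=cloud(c,d); im0=np.load(n+'0.npz')['im']
    for k,(x,y) in G.items():
        m=hue(im,k)&(np.hypot(P[...,0]-x,P[...,1]-y)<.05); K=P[m&(P[...,2]>.036)&(P[...,2]<.058)][:,:2]
        if len(K)>30:
            f=least_squares(lambda q:np.hypot(*(K-q).T)-.026,[x,y],loss='soft_l1',f_scale=.001); print(n,k,'pot',f.x.round(4),'off saucer mm',round(1e3*np.hypot(*(f.x-[x,y])),1),'collar top z',np.percentile(P[m][:,2],97).round(3),len(K))
    for nm,(u,v) in ({'vial':(295,218),'jar':(340,275),'tw':(433,237)} if n=='scene' else {'vial':(366,240),'jar':(255,252),'tw':(305,354)}).items():
        t=im0[v-22:v+22,u-22:u+22]; s=im[v-34:v+34,u-34:u+34]; r=cv2.matchTemplate(s,t,cv2.TM_CCOEFF_NORMED); _,mx,_,l=cv2.minMaxLoc(r); print(n,nm,'shift px',l[0]-12,l[1]-12,round(mx,3))
a=cv2.imread('pics/end_scene.png')[130:350,180:500]; b=cv2.imread('pics/end_side.png')[130:350,140:460]
cv2.imwrite('pics/end.png',cv2.resize(np.vstack([a,b]),None,fx=1.3,fy=1.3))
E
```

```text
[ 0.6449 -0.0211  0.2239] [-0.499  0.5   -0.5    0.501] 36.9 0.0847 [ 0.24 -0.54  0.32]
potB enc [ 0.6433 -0.1108] 0.029 fit [ 0.6435 -0.1144] 0.0006 999 z [0.047 0.063]
scene red pot [0.4777 0.0046] off saucer mm 0.7 collar top z 0.063 234
scene blue pot [ 0.6458 -0.1161] off saucer mm 1.8 collar top z 0.063 245
scene yellow pot [ 0.4752 -0.246 ] off saucer mm 1.7 collar top z 0.077 212
scene vial shift px 0 0 0.976
scene jar shift px 0 0 0.999
scene tw shift px 0 0 0.978
side red pot [0.4774 0.0059] off saucer mm 1.5 collar top z 0.078 380
side blue pot [ 0.6455 -0.1146] off saucer mm 0.6 collar top z 0.074 241
side yellow pot [ 0.4748 -0.2449] off saucer mm 0.5 collar top z 0.07 284
side vial shift px 0 0 0.763
side jar shift px 0 0 0.996
side tw shift px 0 0 0.955
```

View pics/end.png

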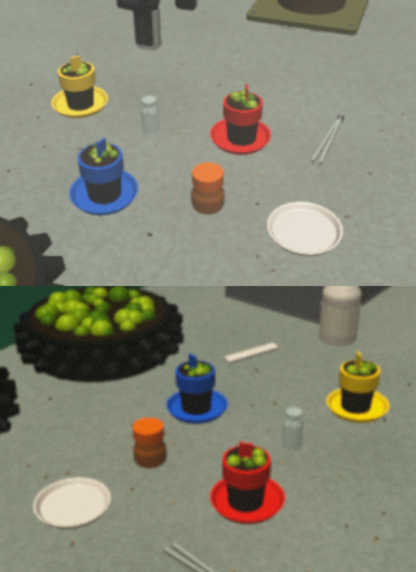

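Both views show each pot upright in the saucer of its own colour, the white saucer empty, the bystanders unmoved and the gripper clear. Handing in.

```bash
python3 -c "
from workcell import ctrl
print(ctrl.job_done())"
```

```text
the job is handed in; nothing more can be done
None
```

I parked the blue pot in the white saucer. Then I moved red to the red saucer, yellow to yellow, and blue from white to blue, and handed in at about 37 s of robot time; no verdict was reported.

**Last checks:**
- **Pots:** the scene and side views put all three within about 2 mm of their saucer centres. They look upright, the white saucer is empty and the gripper is open and clear. I did not measure tilt as a number.
- **Handling:** each set-down showed about 4–7 N at the wrist at the end of the lowering.
- **Bystanders:** the vial, jar and tweezers show no pixel shift in either view. The side-view match for the vial was weaker (0.76), probably because the pot behind it had gone.
- **Disagreements:** the wrist camera's enclosing-circle fits read about 2 mm lower in x than the fixed cameras, within the stated calibration. Its fixed-radius fit for saucers was up to 10 mm off in y, so I ignored it.
- **Refused move:** my very first jog call was rejected because the rows lacked some keys. The arm did not move on that call.

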